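# Third hand: seat the soap dish and press its caddy to the jig

## Robot

A 7-joint arm with a two-finger parallel gripper is mounted at the origin on the work surface. World frame = base frame: x ahead of the robot, y to its left, z up, the work surface at z = 0. Lengths are in m, angles in rad, forces in N, time in s.
With the tool pointing down it reaches from about 0.425 to 0.975 m from the base axis. Payload 16.7 kg.
Tool frame: the origin (TCP) lies midway between the tips of the shut fingers; the grasp point (between the pads) lies 19 mm behind it; z points along the fingers, x is the direction in which the jaws open and shut, and the axes are right-handed (so a half turn about z gives the same grasp; the last joint's range is limited). The gripper opens to 85 mm and grips with 20 to 120 N. Pads are 22 mm wide; open, the fingers measure 114 mm over their backs; the gripper's body (76 mm by 85 mm) begins 54 mm behind the grasp point. The pads swing forward as they close: fully open they stand 13 mm farther back than shut.
Start: joints at [1.04, 0.426, 0.074, 1.606, -0.034, 1.111, -0.067], TCP at [0.251, -0.627, 0.231] pointing down, gripper open.
Joint ranges: [-2.85, 2.85], [-0.5, 2.14], [-1.23, 1.37], [0.21, 2.46], [-1.02, 4.16], [0.16, 2.05], [-2.73, 2.73]. Speed limits (rad/s): [1.89, 1.89, 2.39, 2.39, 3.01, 3.01, 3.01].

## Interface

Orientations are given as a 3x3 rotation matrix whose columns are the frame's x, y, z axes.
In Python, from workcell import ctrl gives the robot as it stands.
- The arm moves only by the tool step_arm, never from a script. Its argument "steps" is a list of rows, each an object of numbers: "x", "y", "z": the shift along the tool's x, y, z in m; "wx", "wy", "wz": the turn, a rotation vector about the tool's x, y, z in rad; "fingers": the gripper's target within -1 to 1 (fully open at 1, half-way at 0, shut at -1). A call has exactly 5 rows; each row is the pose to reach, as a shift and turn from the pose commanded when the call began, along the tool's axes at that moment; what a row does not reach only later rows make up. A row lasts 1/10 s, in which the tool goes at most 50 mm and 8.59 degrees, less where a joint would pass 70% of its speed; a pose out of reach is approached as far as the arm can. A call with a gripper value outside its range is refused whole. The fingers move at their own pace and stop on an object; "force" is the grip in N (left out, the last holds). Time passes only in rows, so rows that repeat a pose let the fingers close, or fill a call up. It gives the time, the measured TCP pose, the force and the opening at its end, in the units of the state.
- ctrl.read_state(): the state, without advancing time (a new reading comes with each control period).
- ctrl.get_image(name): name is "scene" or "side" or "wrist"; returns (picture, depth): 384x512x3 uint8, red, green, blue; 384x512 float32, m along the optical axis (not along the pixel's ray), 0 where there is no reading.
- ctrl.calibration(name): a dict with "fx", "fy", "cx", "cy" (pixels), "position" and "orientation" of the camera in the world; the wrist camera has in their place "T_tool_cam" (4x4, takes a point from camera to tool coordinates, whose origin is the TCP and whose axes are the tool frame's). Camera axes: x right, y down, z forward; pixel columns grow to the right and rows downward; lengths in m; the calibration is good to about 2 mm. A picture is of the moment at which its call begins: read the wrist's pose just before it. calibration takes no time and is no camera call.
- ctrl.hand_in(): hands the job in, once; it reports no verdict.
The state is a dict: "t": time; "joints": joint angles; "dq": joint speeds; "joint_efforts": joint torques, N m; "position": TCP position; "tcp_rot": TCP orientation; "force": force on the tool from outside, world axes, zero at the start; "torque": the same for the moment, N m; "grip_width": finger opening in m.
Only numpy, scipy, OpenCV 4.12 (cv2) and the standard library are available. Lean on these libraries where they do the work, as an engineer would, in place of code of your own. Each camera call takes 0.05 s, during which the arm holds its last target.

## Task

Press the ribbed steel soap dish firmly down into the recess of the bamboo caddy until it sits fully home on the recess floor. Then bring the caddy's straight front edge squarely against the middle of the jig's sprung steel bar and push the bar back with a steady force of about 10 N (never beyond 18 N), so that I can drive the screws from behind. Finish while you are still holding it pressed there, with the dish still seated, and leave the other toiletries where they are.

Things in the scene. Friction and masses are not known exactly. Their poses are not given: they have to be found in the camera images.
- dish: Loose ribbed steel soap dish on the marble: open straight-sided tray 76 (x) x 54 (y) x 30 mm high, walls 3 mm, five cross ribs inside, about 0.18 kg. Origin: centre of its underside, z up. Fits the caddy's recess either way round (half turn); its upper 16 mm stays above the caddy when home.
- caddy: Loose bamboo caddy, 24 mm thick, about 0.3 kg, flat on the marble: block 100 (x) x 90 (y) mm. Origin: centre of the block's underside, z up; +x to its front edge (x = 50 mm), which faces the jig's bar 35 to 70 mm off. Recess in its top, centred: 81 (x) x 59 (y), 14 mm deep (floor 10 mm over the underside), chamfered.
- caddy_handle (a point): Middle of the caddy's handle tab, which sticks out behind the block, away from the front edge: 36 mm wide (y), 24 thick, from x = -50 to -106 mm in the caddy's frame. This point is at x = -80 mm, 12 mm above the underside. Axes as the caddy's.
- jig: Fixing jig fixed on the marble: aluminium back block (190 wide in y, 40 high, x = 70 to 104 mm) and side rails (30 high, inner faces at y = +-81, x = -8 to 104) beside the sprung bar. Origin: marble level, middle of the resting bar's front face; +x the way the bar is pushed, y along it, z up. Dark ridges across the rails mark the bar's front face at 6 N (8.6 mm) and 15 N (21.4 mm).
- bar_face (a point): Middle of the sprung steel bar's front face (bar 156 mm wide in y, 20 thick, its faces from 3 to 35 mm above the marble), 19 mm above the marble; it moves with the bar. Axes as the jig's.
- bar (a joint): How far the bar is pushed back along the jig's +x, in m: 0 at rest, end stop at 0.030. A linear spring without preload or friction pushes it back with 0.7 N per mm: 10 N at 0.0143, 6 N at 0.0086, 15 N at 0.0214.
- tin: square aluminium box 62 x 62, 34 high, with a round screw lid (56 diameter) to 46 high; mm. Bystander, loose on the marble; not to be disturbed. Origin: centre of its underside.
- bottle: blue plastic bottle with twist cap, 56 diameter, 150 high, standing; mm. Bystander, loose on the marble; not to be disturbed. Origin: centre of its underside.
- scraper: flat bamboo tongue scraper, about 143 x 30 x 6, lying; mm. Bystander, loose on the marble; not to be disturbed. Origin: centre of its underside.
- case: transparent toothbrush case, 195 x 26 x 20, lying; mm. Bystander, loose on the marble; not to be disturbed. Origin: centre of its underside.
- tumbler: white ceramic tumbler, 72 diameter, 95 high, standing; mm. Bystander, loose on the marble; not to be disturbed. Origin: centre of its underside.
- soap: pale bar of soap, 70 x 45 x 24; mm. Bystander, loose on the marble; not to be disturbed. Origin: centre of its underside.
- nailbrush: wooden nail brush, 75 x 35 x 26, bristles down; mm. Bystander, loose on the marble; not to be disturbed. Origin: centre of its underside.
There are look-alikes about, which are no part of the job. Leave any black look-alike of the caddy alone.

How it is judged:
By the outcome, as a careful person would: the job done as asked, in the order asked, and still so for the second after the job is handed in, while the arm keeps its last pose, push and grip.
It also fails if it takes over 61 s, if anything falls off the work surface, if the arm or the gripper's body presses on something with over 40 N, if the wrist force passes 120 N, or if a joint passes its speed limit or range.

## Working session

There is one attempt and no reset: what is moved stays moved. The work goes in short steps, Python scripts to look and compute and a tool call to move; the robot and the scene stay as the last step left them, time stands still between calls to the robot, and variables do not carry over. Pictures are saved under pics/ and viewed, and the job is handed in when it is done.

Besides the shell and the picture viewer there is one more tool, called as name([rows], argument=value, ...), one row to a line, values as JSON. step_arm: Moves the arm, as the interface text tells. Its arguments: {"type":"object","properties":{"steps":{"type":"array","items":{"type":"object","properties":{"x":{"type":"number"},"y":{"type":"number"},"z":{"type":"number"},"wx":{"type":"number"},"wy":{"type":"number"},"wz":{"type":"number"},"fingers":{"type":"number"}}}},"force":{"type":"number"}},"required":["steps"]}

```bash
mkdir -p pics; ls; python3 - <<'E'
from workcell import ctrl
import cv2,numpy as np
s=ctrl.read_state();print(s)
for n in ["scene","side","wrist"]:
    im,d=ctrl.get_image(n);cv2.imwrite(f"pics/{n}0.png",im[:,:,::-1]);np.savez(f"{n}0.npz",im=im,d=d)
    print(n,ctrl.calibration(n))
E
```

```text
pics
{'t': 0.0, 'joints': array([ 1.04047076,  0.42673517,  0.0738332 ,  1.60662349, -0.03412031,
        1.11079141, -0.06709641]), 'dq': array([ 4.60678233e-04,  1.00632524e-03, -9.35748846e-05, -1.96943946e-03,
       -1.89854590e-04,  2.75592877e-04,  7.37816504e-04]), 'joint_efforts': array([-7.71538689e-04, -9.49868202e+01,  3.76062512e+00, -4.63518798e+01,
        1.92415353e-02,  1.02354641e-02, -4.01712737e-05]), 'position': array([ 0.25072275, -0.62626089,  0.23060068]), 'tcp_rot': array([[ 3.71666715e-01, -9.28366066e-01, -5.47920297e-04],
       [-9.28365322e-01, -3.71667113e-01,  1.17740020e-03],
       [-1.29670235e-03,  7.10697376e-05, -9.99999157e-01]]), 'force': array([-0.62902432,  0.40800014, -0.00858119]), 'torque': array([-0.00788896, -0.01362158,  0.0039884 ]), 'grip_width': 0.0853385137232037}
scene {'fx': 399.11350209990223, 'fy': 399.11350209990223, 'cx': 255.39852972769216, 'cy': 193.22564916820022, 'position': array([1.18551805, 0.41617235, 0.70253135]), 'orientation': array([[-0.4884107 ,  0.53498794, -0.68937862],
       [ 0.87253416,  0.28873184, -0.39410414],
       [-0.01179541, -0.79399108, -0.60781497]])}
side {'fx': 356.4684573137552, 'fy': 356.4684573137552, 'cx': 257.18086669764074, 'cy': 190.67137148982027, 'position': array([0.1068936 , 0.75079885, 0.61061993]), 'orientation': array([[-0.92388269, -0.19513231,  0.32918711],
       [-0.38211595,  0.51692761, -0.76601126],
       [-0.02069236, -0.83349219, -0.55214364]])}
wrist {'fx': 301.6454760204848, 'fy': 301.6454760204848, 'cx': 256.28356213046385, 'cy': 190.9866626873882, 'T_tool_cam': array([[ 9.99999864e-01,  5.09604631e-04, -1.13378963e-04,
        -6.51299029e-04],
       [-4.52522292e-04,  9.54403033e-01,  2.98520763e-01,
        -7.69048011e-02],
       [ 2.60336789e-04, -2.98520671e-01,  9.54403133e-01,
        -1.42282438e-01],
       [ 0.00000000e+00,  0.00000000e+00,  0.00000000e+00,
         1.00000000e+00]])}
```

View pics/scene0.png

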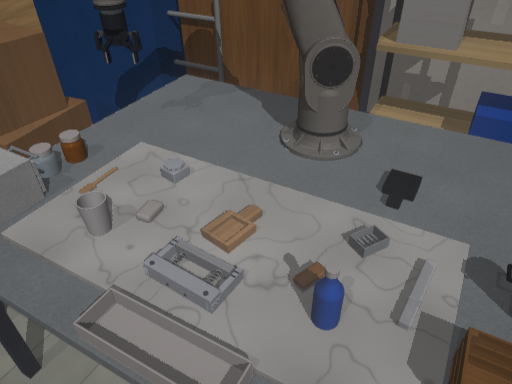

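View pics/side0.png

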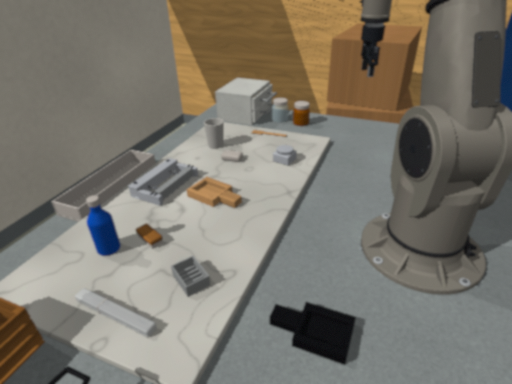

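View pics/wrist0.png

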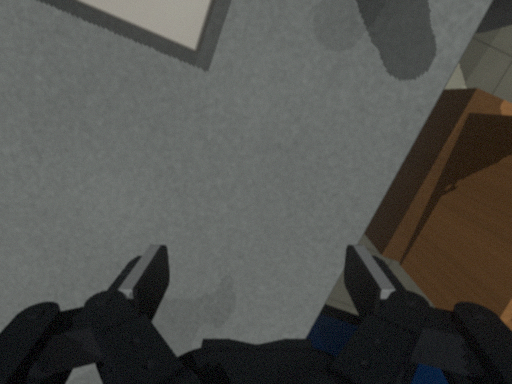

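The scene view shows the dish at about (369,241), the caddy block at (229,230) with its handle at (250,214), the jig at (193,272) and the bottle at (327,300). Next I'll measure these with depth.

```bash
cat > h.py <<'E'
import numpy as np,cv2
from workcell import ctrl
def load(n,k):
    f=np.load(f"{n}{k}.npz");return f['im'],f['d']
def cloud(d,c,R=None,p=None):
    v,u=np.mgrid[:d.shape[0],:d.shape[1]]
    P=np.stack([(u-c['cx'])/c['fx']*d,(v-c['cy'])/c['fy']*d,d],-1)
    R=c['orientation'] if R is None else R; p=c['position'] if p is None else p
    W=P@R.T+p; W[d==0]=np.nan
    return W
def wristpose(s):
    T=np.eye(4);T[:3,:3]=s['tcp_rot'];T[:3,3]=s['position']
    T=T@ctrl.calibration('wrist')['T_tool_cam'];return T[:3,:3],T[:3,3]
def pt(W,u,v):return np.nanmedian(W[v-1:v+2,u-1:u+2].reshape(-1,3),0)
E
python3 - <<'E'
from h import *
for n in ["scene","side"]:
    im,d=load(n,0);W=cloud(d,ctrl.calibration(n));np.save(f"W{n}.npy",W)
    z=W[...,2]
    pts={"scene":[(369,241),(229,230),(280,210),(350,280),(250,214),(193,272),(300,250),(130,200),(250,320)],"side":[(190,275),(210,192),(165,180),(230,240),(260,205)]}[n]
    for u,v in pts: print(n,u,v,pt(W,u,v).round(4))
im,d=load("scene",0)
cv2.imwrite("pics/crop1.png",cv2.resize(im[170:330,130:300,::-1],None,fx=4.5,fy=3.7*1,interpolation=cv2.INTER_CUBIC)[:600,:800])
cv2.imwrite("pics/crop2.png",cv2.resize(im[200:300,320:440,::-1],None,fx=5,fy=5,interpolation=cv2.INTER_CUBIC))
E
```

```text
scene 369 241 [0.4506 0.3091 0.0238]
scene 229 230 [ 0.5833 -0.0052  0.0286]
scene 280 210 [0.4424 0.0668 0.0194]
scene 350 280 [0.5841 0.3073 0.0184]
scene 250 214 [0.5182 0.018  0.042 ]
scene 193 272 [ 0.7312 -0.0078  0.0181]
scene 300 250 [0.5522 0.1738 0.0184]
scene 130 200 [ 0.6025 -0.3184  0.018 ]
scene 250 320 [0.7773 0.1656 0.0187]
side 190 275 [0.4672 0.3016 0.0247]
side 210 192 [ 0.582  -0.002   0.0281]
side 165 180 [ 0.7575 -0.0236  0.0183]
side 230 240 [0.4384 0.1589 0.0181]
side 260 205 [ 0.4239 -0.0071  0.0185]
```

View pics/crop1.png

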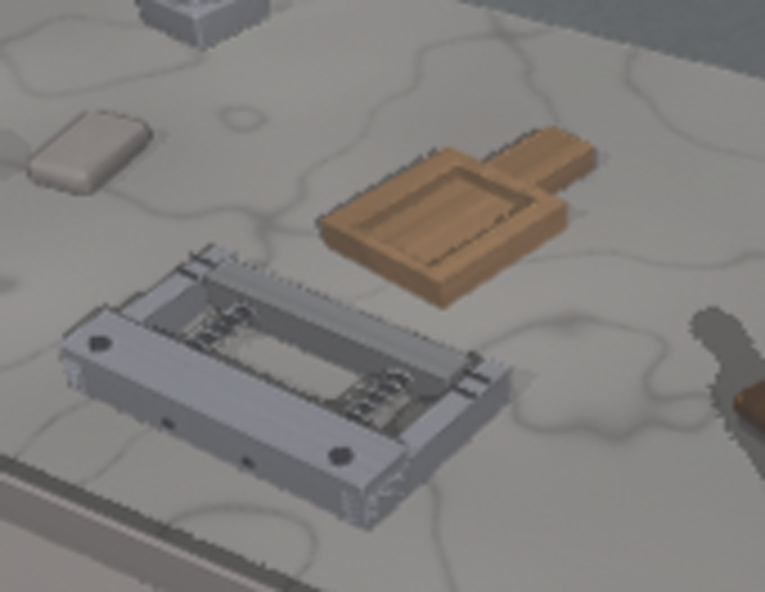

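View pics/crop2.png

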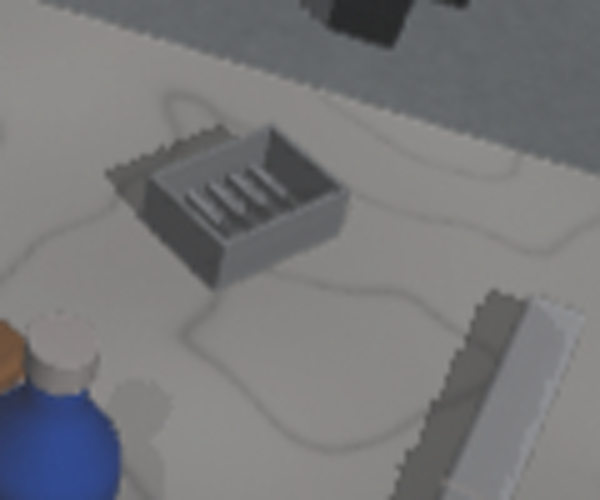

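```bash
python3 - <<'E'
from h import *
def rect(P):
    r=cv2.minAreaRect((P[:,:2]*1000).astype(np.float32));return r, cv2.boxPoints(r).round(1).tolist()
for n in ["scene","side"]:
    W=np.load(f"W{n}.npy");im,_=load(n,0)
    x,y,z=W[...,0],W[...,1],W[...,2]
    hsv=cv2.cvtColor(im,cv2.COLOR_RGB2HSV)
    m=(abs(x-.57)<.12)&(abs(y)<.1)&(abs(z-.042)<.004)&(hsv[...,1]>70)
    print(n,"caddy",m.sum(),rect(W[m]),np.median(z[m]))
    m=(abs(x-.46)<.09)&(abs(y-.31)<.08)&(abs(z-.047)<.005)
    print(n,"dish",m.sum(),rect(W[m]),np.median(z[m]))
    m=(abs(x-.46)<.09)&(abs(y-.31)<.08)&(z>.0225)
    print(n,"dish all",m.sum(),rect(W[m]))
    m=(abs(x-.73)<.14)&(abs(y+.01)<.16)&(abs(z-.058)<.003)
    print(n,"block top",m.sum(),rect(W[m]))
    m=(abs(x-.73)<.14)&(abs(y+.01)<.16)&(abs(z-.053)<.0015)
    print(n,"bar top",m.sum(),rect(W[m]))
    m=(abs(x-.73)<.14)&(abs(y+.01)<.16)&(z>.03)&(hsv[...,1]<60)
    print(n,"jig all",m.sum(),rect(W[m]))
E
```

```text
scene caddy 781 (((560.130859375, 1.435821533203125), (93.27839660644531, 157.064697265625), 78.62312316894531), [[473.8999938964844, -28.799999237060547], [627.9000244140625, -59.79999923706055], [646.2999877929688, 31.700000762939453], [492.29998779296875, 62.70000076293945]]) 0.04206060971101777
scene dish 244 (((461.8165283203125, 309.6861572265625), (56.183837890625, 79.47212219238281), 57.3885383605957), [[413.20001220703125, 307.3999938964844], [480.1000061035156, 264.6000061035156], [510.3999938964844, 311.8999938964844], [443.5, 354.79998779296875]]) 0.047022102025462365
scene dish all 805 (((475.51641845703125, 331.5203857421875), (108.30835723876953, 79.99463653564453), 58.84320831298828), [[413.29998779296875, 305.8999938964844], [481.70001220703125, 264.5], [537.7999877929688, 357.20001220703125], [469.29998779296875, 398.6000061035156]])
scene block top 1160 (((745.304443359375, 0.29433441162109375), (191.41233825683594, 102.83902740478516), 85.56378936767578), [[686.5999755859375, -91.0999984741211], [789.2000122070312, -99.0999984741211], [804.0, 91.69999694824219], [
[... 1478 characters left out ...]
37402344), 87.6895523071289), [[691.7999877929688, -97.5999984741211], [791.4000244140625, -101.5999984741211], [799.2000122070312, 92.0999984741211], [699.5999755859375, 96.19999694824219]])
side bar top 218 (((727.2634887695312, 5.154884338378906), (193.04176330566406, 88.39234161376953), 78.68545532226562), [[665.0, -80.80000305175781], [751.7000122070312, -98.19999694824219], [789.5, 91.0999984741211], [702.9000244140625, 108.5]])
side jig all 1831 (((731.7263793945312, 17.72234344482422), (269.2258605957031, 277.67608642578125), 88.74778747558594), [[590.0, -113.80000305175781], [867.5999755859375, -119.9000015258789], [873.5, 149.3000030517578], [595.9000244140625, 155.3000030517578]])
```

```bash
cat >> h.py <<'E'
from scipy.spatial.transform import Rotation as Ro
def go(p,yaw):
    s=ctrl.read_state();R=s['tcp_rot']
    a=np.radians(yaw);x=np.array([np.cos(a),np.sin(a),0]);z=np.array([0,0,-1.]);y=np.cross(z,x)
    G=np.stack([x,y,z],1)
    print("t",s['t'].__round__(2),"d",(R.T@(np.array(p)-s['position'])).round(4),"w",Ro.from_matrix(R.T@G).as_rotvec().round(4))
E
python3 -c "
from h import *
go([.5,-.2,.28],-10);go([.44,.27,.25],57.7)"
```

```text
t 0.15 d [-0.3032 -0.3899 -0.0489] w [-5.0000e-04  9.0000e-04 -1.0155e+00]
t 0.15 d [-0.7618 -0.5088 -0.0185] w [-1.1000e-03  6.0000e-04 -2.1971e+00]
```

step_arm([
  {"x": -0.03,"y": -0.04,"z": -0.01,"wz": -0.13},
  {"x": -0.06,"y": -0.08,"z": -0.02,"wz": -0.27},
  {"x": -0.09,"y": -0.12,"z": -0.03,"wz": -0.4},
  {"x": -0.12,"y": -0.16,"z": -0.04,"wz": -0.54},
  {"x": -0.15,"y": -0.2,"z": -0.05,"wz": -0.67},
])

```text
invalid input
```

```bash
python3 -c "
from h import *
s=ctrl.read_state();print(s['position'],s['joints'].round(2))
go([.5,-.2,.28],-10);go([.44,.27,.25],57.7)"
```

```text
[ 0.25074567 -0.62635848  0.23078289] [ 1.04  0.43  0.07  1.61 -0.03  1.11 -0.07]
t 0.15 d [-0.3032 -0.3899 -0.0489] w [-5.0000e-04  9.0000e-04 -1.0155e+00]
t 0.15 d [-0.7618 -0.5088 -0.0185] w [-1.1000e-03  6.0000e-04 -2.1971e+00]
```

step_arm([
  {"x": -0.03,"y": -0.04,"z": -0.01,"wx": 0,"wy": 0,"wz": -0.13,"fingers": 1},
  {"x": -0.06,"y": -0.08,"z": -0.02,"wx": 0,"wy": 0,"wz": -0.27,"fingers": 1},
  {"x": -0.09,"y": -0.12,"z": -0.03,"wx": 0,"wy": 0,"wz": -0.4,"fingers": 1},
  {"x": -0.12,"y": -0.16,"z": -0.04,"wx": 0,"wy": 0,"wz": -0.54,"fingers": 1},
  {"x": -0.15,"y": -0.2,"z": -0.05,"wx": 0,"wy": 0,"wz": -0.67,"fingers": 1},
])

```text
t: 0.65
position: [0.3788, -0.4153, 0.2807]
tcp_rot: [[0.871, -0.492, -0.0], [-0.492, -0.871, -0.0], [-0.0, 0.0, -1.0]]
force: [1.1, -0.7, 0.1]
grip_width: 0.0854
```

```bash
python3 -c "
from h import *
s=ctrl.read_state();print(s['position'],s['joints'].round(2))
go([.5,-.2,.28],-10);go([.44,.27,.25],57.7)"
```

```text
[ 0.37883519 -0.41534099  0.28070178] [ 0.84  0.21 -0.15  1.8   0.03  1.14  0.17]
t 0.65 d [-0.0005 -0.2471  0.0007] w [ 2.000e-04  1.000e-04 -3.399e-01]
t 0.65 d [-0.2839 -0.6267  0.0306] w [ 1.0000e-04  2.0000e-04 -1.5215e+00]
```

step_arm([
  {"x": 0,"y": -0.05,"z": 0,"wx": 0,"wy": 0,"wz": -0.13,"fingers": 1},
  {"x": 0,"y": -0.1,"z": 0,"wx": 0,"wy": 0,"wz": -0.27,"fingers": 1},
  {"x": -0.005,"y": -0.15,"z": 0,"wx": 0,"wy": 0,"wz": -0.4,"fingers": 1},
  {"x": -0.01,"y": -0.2,"z": 0,"wx": 0,"wy": 0,"wz": -0.54,"fingers": 1},
  {"x": -0.02,"y": -0.245,"z": 0,"wx": 0,"wy": 0,"wz": -0.67,"fingers": 1},
])

```text
t: 1.15
position: [0.4834, -0.1924, 0.2804]
tcp_rot: [[0.988, 0.156, 0.0], [0.156, -0.988, 0.0], [0.0, -0.0, -1.0]]
force: [0.6, 0.4, -0.6]
grip_width: 0.0852
```

```bash
python3 -c "
from h import *
s=ctrl.read_state();print(s['position'],s['joints'].round(2))
go([.44,.27,.25],57.7)"
```

```text
[ 0.48339832 -0.19241082  0.28036858] [ 0.61  0.15 -0.39  1.87  0.06  1.13  0.35]
t 1.15 d [ 0.0291 -0.4635  0.0304] w [ 1.000e-04 -3.000e-04 -8.508e-01]
```

step_arm([
  {"x": 0.003,"y": -0.05,"z": 0.0,"wx": 0,"wy": 0,"wz": -0.1,"fingers": 1},
  {"x": 0.006,"y": -0.1,"z": 0,"wx": 0,"wy": 0,"wz": -0.2,"fingers": 1},
  {"x": 0.01,"y": -0.14,"z": 0,"wx": 0,"wy": 0,"wz": -0.3,"fingers": 1},
  {"x": 0.015,"y": -0.19,"z": 0.01,"wx": 0,"wy": 0,"wz": -0.42,"fingers": 1},
  {"x": 0.02,"y": -0.24,"z": 0.01,"wx": 0,"wy": 0,"wz": -0.54,"fingers": 1},
])

```text
t: 1.65
position: [0.4657, 0.0456, 0.2697]
tcp_rot: [[0.769, 0.64, -0.001], [0.64, -0.769, -0.0], [-0.001, -0.0, -1.0]]
force: [0.8, 0.1, -0.2]
grip_width: 0.0857
```

step_arm([
  {"x": -0.03,"y": -0.04,"z": 0.0,"wx": 0,"wy": 0,"wz": -0.1,"fingers": 1},
  {"x": -0.06,"y": -0.08,"z": 0,"wx": 0,"wy": 0,"wz": -0.2,"fingers": 1},
  {"x": -0.09,"y": -0.12,"z": 0.01,"wx": 0,"wy": 0,"wz": -0.31,"fingers": 1},
  {"x": -0.1,"y": -0.16,"z": 0.02,"wx": 0,"wy": 0,"wz": -0.31,"fingers": 1},
  {"x": -0.1,"y": -0.19,"z": 0.02,"wx": 0,"wy": 0,"wz": -0.31,"fingers": 1},
])

```text
t: 2.15
position: [0.2657, 0.1269, 0.2492]
tcp_rot: [[0.541, 0.841, -0.0], [0.841, -0.541, -0.002], [-0.002, 0.001, -1.0]]
force: [0.3, -0.0, 0.8]
grip_width: 0.0853
```

```bash
cat >> h.py <<'E'
def snap(k,names=("wrist",)):
    for n in names:
        s=ctrl.read_state();im,d=ctrl.get_image(n)
        cv2.imwrite(f"pics/{n}{k}.png",im[:,:,::-1])
        c=ctrl.calibration(n)
        W=cloud(d,c,*(wristpose(s) if n=="wrist" else (None,None)))
        np.savez(f"{n}{k}.npz",im=im,d=d,W=W)
def ld(n,k):
    f=np.load(f"{n}{k}.npz");return f['im'],f['W']
E
python3 -c "
from h import *
s=ctrl.read_state();print(s['position'],s['joints'].round(2))
snap(1)
go([.461,.309,.2],57.7)"
```

```text
[0.26572904 0.1268553  0.24921738] [ 0.29 -0.29 -0.75  2.29 -0.22  1.08  0.67]
t 2.2 d [0.2566 0.069  0.0498] w [ 0.0013  0.0011 -0.0049]
```

View pics/wrist1.png

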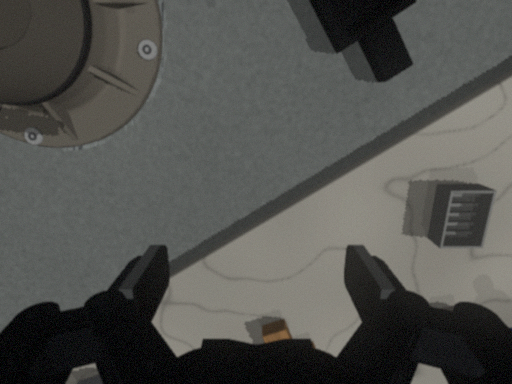

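I got a sign wrong and stopped short, but nothing was touched. The dish is at (463,213) in the wrist view. I'll go above it now.

step_arm([
  {"x": 0.048,"y": 0.013,"z": 0.01,"wx": 0,"wy": 0,"wz": 0,"fingers": 1},
  {"x": 0.096,"y": 0.026,"z": 0.02,"wx": 0,"wy": 0,"wz": 0,"fingers": 1},
  {"x": 0.144,"y": 0.039,"z": 0.03,"wx": 0,"wy": 0,"wz": 0,"fingers": 1},
  {"x": 0.19,"y": 0.051,"z": 0.037,"wx": 0,"wy": 0,"wz": 0,"fingers": 1},
  {"x": 0.238,"y": 0.064,"z": 0.046,"wx": 0,"wy": 0,"wz": 0,"fingers": 1},
])

```text
t: 2.7
position: [0.4445, 0.2862, 0.2053]
tcp_rot: [[0.542, 0.84, -0.0], [0.84, -0.542, 0.0], [-0.0, -0.0, -1.0]]
force: [0.2, -1.2, 2.4]
grip_width: 0.0854
```

step_arm([
  {"x": 0.018,"y": 0.005,"z": 0.004,"wx": 0,"wy": 0,"wz": 0,"fingers": 1},
  {"x": 0.018,"y": 0.005,"z": 0.004,"wx": 0,"wy": 0,"wz": 0,"fingers": 1},
  {"x": 0.018,"y": 0.005,"z": 0.004,"wx": 0,"wy": 0,"wz": 0,"fingers": 1},
  {"x": 0.018,"y": 0.005,"z": 0.004,"wx": 0,"wy": 0,"wz": 0,"fingers": 1},
  {"x": 0.018,"y": 0.005,"z": 0.004,"wx": 0,"wy": 0,"wz": 0,"fingers": 1},
])

```text
t: 3.2
position: [0.4565, 0.2969, 0.203]
tcp_rot: [[0.541, 0.841, 0.001], [0.841, -0.541, -0.001], [0.0, 0.001, -1.0]]
force: [1.1, -0.7, 0.3]
grip_width: 0.0851
```

```bash
python3 - <<'E'
from h import *
s=ctrl.read_state();print(s['position'],s['joints'].round(2))
snap(2)
im,W=ld("wrist",2)
x,y,z=W[...,0],W[...,1],W[...,2]
near=(abs(x-.46)<.07)&(abs(y-.31)<.07)
mar=np.nanmedian(z[near&(z<.023)]);print("marble",mar)
v,u=np.mgrid[:384,:512]
m=near&(abs(z-.048)<.004)
print(m.sum(),np.median(z[m]))
P=(W[m][:,:2]*1000).astype(np.float32)
r=cv2.minAreaRect(P);print(r,cv2.boxPoints(r))
E
```

```text
[0.45647508 0.29688782 0.20295054] [ 0.07  0.38 -0.94  1.89  0.36  1.05 -0.01]
marble 0.019584225515427933
903 0.0492663690577369
((461.8436584472656, 308.0179443359375), (54.099605560302734, 76.25989532470703), 57.649658203125) [[415.15756 305.5696 ]
 [479.58133 264.76334]
 [508.52975 310.46628]
 [444.106   351.27255]]
```

View pics/wrist2.png

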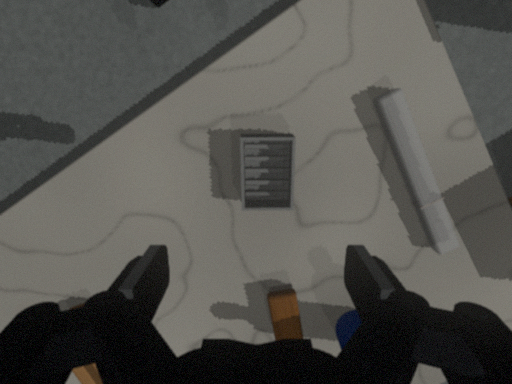

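```bash
python3 -c "
from h import *
go([.4618,.308,.033],57.65)"
```

```text
t 3.25 d [ 0.0121 -0.0018  0.17  ] w [ 0.0014 -0.0003 -0.0068]
```

step_arm([
  {"x": 0.012,"y": -0.002,"z": 0.04,"wx": 0,"wy": 0,"wz": -0.005,"fingers": 1},
  {"x": 0.012,"y": -0.002,"z": 0.08,"wx": 0,"wy": 0,"wz": -0.005,"fingers": 1},
  {"x": 0.012,"y": -0.002,"z": 0.12,"wx": 0,"wy": 0,"wz": -0.005,"fingers": 1},
  {"x": 0.012,"y": -0.002,"z": 0.15,"wx": 0,"wy": 0,"wz": -0.005,"fingers": 1},
  {"x": 0.012,"y": -0.002,"z": 0.17,"wx": 0,"wy": 0,"wz": -0.005,"fingers": 1},
])

```text
t: 3.75
position: [0.4608, 0.3078, 0.0307]
tcp_rot: [[0.536, 0.844, -0.001], [0.844, -0.536, -0.001], [-0.001, -0.0, -1.0]]
force: [1.0, 0.1, 1.3]
grip_width: 0.0853
```

step_arm([
  {"x": 0,"y": 0,"z": 0,"wx": 0,"wy": 0,"wz": 0,"fingers": 1},
  {"x": 0,"y": 0,"z": 0,"wx": 0,"wy": 0,"wz": 0,"fingers": -0.5},
  {"x": 0,"y": 0,"z": 0,"wx": 0,"wy": 0,"wz": 0,"fingers": -0.5},
  {"x": 0,"y": 0,"z": 0,"wx": 0,"wy": 0,"wz": 0,"fingers": -0.5},
  {"x": 0,"y": 0,"z": 0,"wx": 0,"wy": 0,"wz": 0,"fingers": -0.5},
], force=50)

```text
t: 4.25
position: [0.4622, 0.3091, 0.0342]
tcp_rot: [[0.537, 0.844, 0.002], [0.844, -0.537, 0.001], [0.002, 0.002, -1.0]]
force: [-2.5, -2.6, 12.9]
grip_width: 0.0525
```

```bash
python3 -c "
from h import *
s=ctrl.read_state();print(s['position'],s['joints'].round(2),s['grip_width'])
snap(3,('wrist','side'))"
```

```text
[0.46221367 0.30905874 0.03419755] [-0.1   0.62 -0.78  1.99  0.61  0.79 -0.23] 0.052547026843856606
```

View pics/wrist3.png

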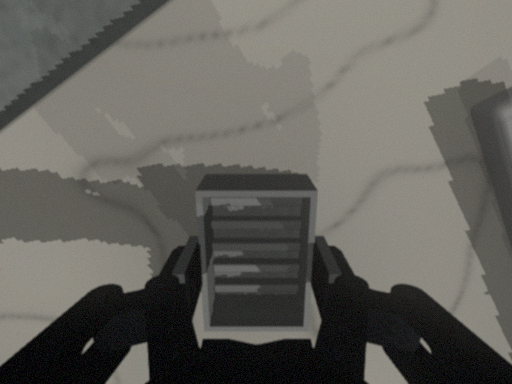

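View pics/side3.png

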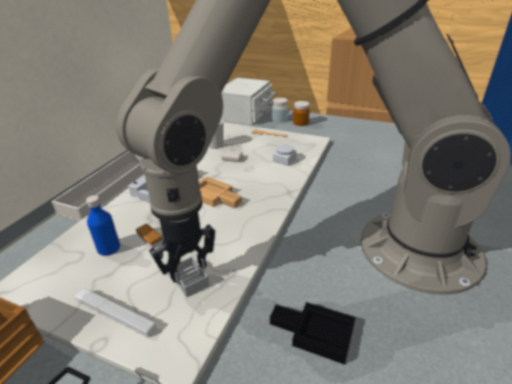

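```bash
python3 -c "
from h import *
go([.46,.308,.2],77.65);go([.69,-.02,.22],77.65)"
```

```text
t 4.35 d [-0.0018 -0.001  -0.1658] w [ 0.0018 -0.0014 -0.3507]
t 4.35 d [-0.1552  0.3691 -0.1855] w [ 0.0018 -0.0014 -0.3507]
```

step_arm([
  {"x": 0,"y": 0,"z": -0.03,"wx": 0,"wy": 0,"wz": 0,"fingers": -0.5},
  {"x": 0,"y": 0,"z": -0.075,"wx": 0,"wy": 0,"wz": 0,"fingers": -0.5},
  {"x": 0,"y": 0,"z": -0.12,"wx": 0,"wy": 0,"wz": -0.05,"fingers": -0.5},
  {"x": 0,"y": 0,"z": -0.16,"wx": 0,"wy": 0,"wz": -0.1,"fingers": -0.5},
  {"x": -0.008,"y": 0.018,"z": -0.188,"wx": 0,"wy": 0,"wz": -0.15,"fingers": -0.5},
])

```text
t: 4.85
position: [0.4714, 0.2947, 0.2246]
tcp_rot: [[0.399, 0.917, 0.003], [0.917, -0.399, 0.002], [0.003, 0.002, -1.0]]
force: [0.5, 0.8, -1.3]
grip_width: 0.0527
```

```bash
python3 -c "
from h import *
s=ctrl.read_state();print(s['position'],s['grip_width'])
go([.69,-.02,.22],77.65)"
```

```text
[0.47141903 0.29473832 0.22456771] 0.052721078898899876
t 4.85 d [-0.2015  0.326   0.0047] w [ 0.0026 -0.0031 -0.1947]
```

step_arm([
  {"x": -0.025,"y": 0.04,"z": 0,"wx": 0,"wy": 0,"wz": -0.05,"fingers": -0.5},
  {"x": -0.05,"y": 0.08,"z": 0,"wx": 0,"wy": 0,"wz": -0.1,"fingers": -0.5},
  {"x": -0.075,"y": 0.12,"z": 0,"wx": 0,"wy": 0,"wz": -0.15,"fingers": -0.5},
  {"x": -0.1,"y": 0.16,"z": 0,"wx": 0,"wy": 0,"wz": -0.195,"fingers": -0.5},
  {"x": -0.125,"y": 0.2,"z": 0,"wx": 0,"wy": 0,"wz": -0.195,"fingers": -0.5},
])

```text
t: 5.35
position: [0.6057, 0.0952, 0.2217]
tcp_rot: [[0.218, 0.976, 0.002], [0.976, -0.218, -0.0], [0.0, 0.002, -1.0]]
force: [1.0, -0.1, -1.2]
grip_width: 0.0527
```

```bash
python3 -c "
from h import *
s=ctrl.read_state();print(s['position'],s['grip_width'])
go([.69,-.02,.22],77.65)"
```

```text
[0.60568014 0.09516982 0.22165879] 0.052745670891827946
t 5.35 d [-0.0941  0.1074  0.0018] w [ 0.0017 -0.     -0.0039]
```

step_arm([
  {"x": -0.031,"y": 0.036,"z": 0,"wx": 0,"wy": 0,"wz": 0,"fingers": -0.5},
  {"x": -0.062,"y": 0.072,"z": 0,"wx": 0,"wy": 0,"wz": 0,"fingers": -0.5},
  {"x": -0.09,"y": 0.105,"z": 0,"wx": 0,"wy": 0,"wz": 0,"fingers": -0.5},
  {"x": -0.09,"y": 0.105,"z": 0,"wx": 0,"wy": 0,"wz": 0,"fingers": -0.5},
  {"x": -0.09,"y": 0.105,"z": 0,"wx": 0,"wy": 0,"wz": 0,"fingers": -0.5},
])

```text
t: 5.85
position: [0.6877, -0.0146, 0.221]
tcp_rot: [[0.221, 0.975, 0.0], [0.975, -0.221, 0.0], [0.001, 0.0, -1.0]]
force: [0.5, 1.1, -0.5]
grip_width: 0.0526
```

```bash
python3 - <<'E'
from h import *
s=ctrl.read_state();print(s['position'],s['grip_width'])
snap(4)
im,W=ld("wrist",4);x,y,z=W[...,0],W[...,1],W[...,2]
hsv=cv2.cvtColor(im,cv2.COLOR_RGB2HSV)
m=(abs(x-.57)<.12)&(abs(y)<.1)&(abs(z-.043)<.004)&(hsv[...,1]>70)
P=(W[m][:,:2]*1000).astype(np.float32);r=cv2.minAreaRect(P);print(m.sum(),np.median(z[m]),r,cv2.boxPoints(r))
np.save("cad4.npy",P)
m=(abs(z-.23)<.03);print(m.sum())
E
```

```text
[ 0.68773866 -0.0146003   0.22095785] 0.052559830348388334
5305 0.04345385334512264 ((581.0403442382812, -4.260143280029297), (90.0629653930664, 111.73670196533203), 78.27582550048828) [[517.1872   -36.99967 ]
 [626.5927   -59.704617]
 [644.8935    28.479382]
 [535.488     51.18433 ]]
20480
```

View pics/wrist4.png

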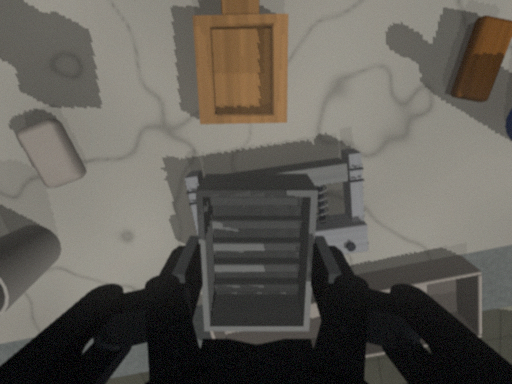

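```bash
python3 - <<'E'
from h import *
im,W=ld("wrist",4)
s=ctrl.read_state()
T=(W-s['position'])@s['tcp_rot']
# rim: sample tool coords around rows
for (u,v) in [(200,192),(256,192),(312,192),(205,250),(312,250),(210,330),(256,330),(256,290),(256,240),(310,328)]:
    print(u,v,pt(T,u,v).round(4))
zt=T[...,2]
m=(abs(T[...,0])<.04)&(abs(T[...,1])<.05)&(zt>-.03)&(zt<.03)
print(np.histogram(zt[m],20))
for lo,hi in [(-.016,-.012),(-.014,-.010),(-.018,-.008)]:
    mm=m&(zt>lo)&(zt<hi)
    P=T[mm][:,:2]*1000; print(mm.sum(),P.min(0),P.max(0),cv2.minAreaRect(P.astype(np.float32)))
E
```

```text
200 192 [-0.0251 -0.0351 -0.0149]
256 192 [-0.0003 -0.0351 -0.015 ]
312 192 [ 0.0242 -0.0352 -0.0154]
205 250 [-0.0243 -0.0066 -0.0147]
312 250 [ 0.0259 -0.0068 -0.0155]
210 330 [-0.0247  0.0396 -0.0146]
256 330 [-0.0005  0.0394 -0.0148]
256 290 [-0.0005  0.0291  0.0042]
256 240 [-0.0004 -0.0009  0.0067]
310 328 [0.0773 0.2453 0.217 ]
(array([ 256,  265,  242,  217,  214,  288, 3174,  850,  714,  675,  610,
        580,  535,  523, 3478, 1684, 1044, 1594, 2454,   89]), array([-2.99864775e-02, -2.76813195e-02, -2.53761616e-02, -2.30710036e-02,
       -2.07658457e-02, -1.84606878e-02, -1.61555298e-02, -1.38503719e-02,
       -1.15452140e-02, -9.24005601e-03, -6.93489807e-03, -4.62974014e-03,
       -2.32458220e-03, -1.94242580e-05,  2.28573368e-03,  4.59089162e-03,
        6.89604956e-03,  9.20120750e-03,  1.15063654e-02,  1.38115234e-02,
        1.61166813e-02]))
3782 [-39.92252608 -37.00222081] [39.64017993 40.41182581] ((-0.17238235473632812, 1.7333259582519531), (79.5644760131836, 77.32695770263672), 0.2268451601266861)
1402 [-39.4054133  -37.00222081] [38.80419872 40.04673061] ((-0.34224700927734375, 1.5430221557617188), (78.20833587646484, 76.89535522460938), 0.3095231056213379)
5339 [-39.92252608 -37.00222081] [39.86377607 40.41182581] ((-0.059497833251953125, 1.7337722778320312), (79.79024505615234, 77.32695770263672), 0.2268451601266861)
```

```bash
python3 -c "
from h import *
go([.5851,-.0051,.2],78.2);go([.5851,-.0051,.075],78.2)"
```

```text
t 5.9 d [-0.0145 -0.1015  0.0211] w [ 0.0004 -0.0006 -0.0149]
t 5.9 d [-0.0146 -0.1015  0.1461] w [ 0.0004 -0.0006 -0.0149]
```

step_arm([
  {"x": -0.005,"y": -0.035,"z": 0.02,"wx": 0,"wy": 0,"wz": -0.005,"fingers": -0.5},
  {"x": -0.01,"y": -0.07,"z": 0.05,"wx": 0,"wy": 0,"wz": -0.015,"fingers": -0.5},
  {"x": -0.0145,"y": -0.1015,"z": 0.085,"wx": 0,"wy": 0,"wz": -0.015,"fingers": -0.5},
  {"x": -0.0145,"y": -0.1015,"z": 0.12,"wx": 0,"wy": 0,"wz": -0.015,"fingers": -0.5},
  {"x": -0.0145,"y": -0.1015,"z": 0.146,"wx": 0,"wy": 0,"wz": -0.015,"fingers": -0.5},
])

```text
t: 6.4
position: [0.5837, -0.0048, 0.0738]
tcp_rot: [[0.202, 0.979, 0.0], [0.979, -0.202, -0.001], [-0.001, 0.0, -1.0]]
force: [1.2, -0.5, -0.8]
grip_width: 0.0529
```

step_arm([
  {"x": 0,"y": 0,"z": 0,"wx": 0,"wy": 0,"wz": 0,"fingers": -0.5},
  {"x": 0,"y": 0,"z": 0,"wx": 0,"wy": 0,"wz": 0,"fingers": -0.5},
  {"x": 0,"y": 0,"z": 0,"wx": 0,"wy": 0,"wz": 0,"fingers": -0.5},
  {"x": 0,"y": 0,"z": 0,"wx": 0,"wy": 0,"wz": 0,"fingers": -0.5},
  {"x": 0,"y": 0,"z": 0,"wx": 0,"wy": 0,"wz": 0,"fingers": -0.5},
])

```text
t: 6.9
position: [0.5858, -0.0054, 0.0754]
tcp_rot: [[0.205, 0.979, 0.001], [0.979, -0.205, -0.0], [0.0, 0.001, -1.0]]
force: [-0.4, -0.5, -2.5]
grip_width: 0.0524
```

```bash
python3 - <<'E'
from h import *
s=ctrl.read_state();print(s['position'],s['joints'].round(2),s['grip_width'],s['force'])
go([.5851,-.0051,.045],78.2)
snap(5,("wrist","scene"))
im,_=ld("scene",5);cv2.imwrite("pics/scene5c.png",cv2.resize(im[170:330,130:300,::-1],None,fx=4,fy=3.5))
E
```

```text
[ 0.58583395 -0.0054401   0.07536903] [ 0.54  0.61 -0.85  1.9   0.58  0.9   0.77] 0.05242086404446242 [-0.42781215 -0.53269113 -2.54423117]
t 6.9 d [ 0.0002 -0.0008  0.0304] w [ 0.0014 -0.0001 -0.0001]
```

View pics/wrist5.png

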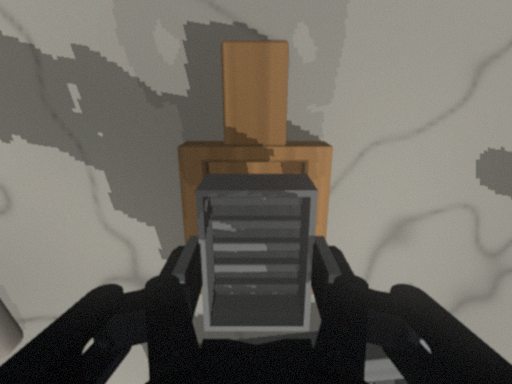

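View pics/scene5c.png

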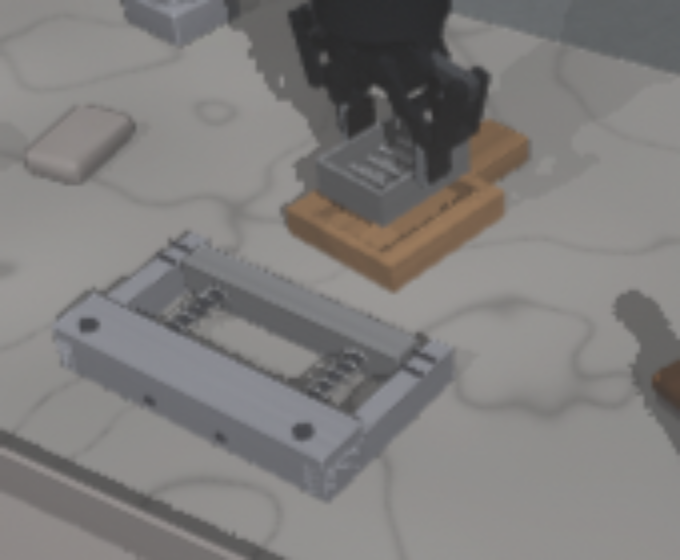

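```bash
python3 - <<'E'
from h import *
im,W=ld("wrist",5);s=ctrl.read_state()
T=(W-s['position'])@s['tcp_rot']
hsv=cv2.cvtColor(im,cv2.COLOR_RGB2HSV);z=W[...,2]
m=(hsv[...,1]>70)&(abs(z-.0435)<.004)&(T[...,1]<0.06)&(abs(T[...,0])<.07)
for v in (150,155,165,172,190,210,225):
    u=np.where(m[v])[0]; print(v,T[v,u.min()].round(4),T[v,u.max()].round(4))
for u in (190,200,310,320):
    vv=np.where(m[:,u])[0];print(u,T[vv.min(),u].round(4))
u=256;print([(v,T[v,u].round(4).tolist()) for v in (140,144,148,156,160,164,170)])
# recess inner edges row 168
print([(u,im[166,u].tolist(),T[166,u].round(4).tolist()) for u in list(range(196,214,2))+list(range(300,316,2))])
E
```

```text
150 [-0.0445 -0.0461  0.032 ] [ 0.0452 -0.0462  0.0322]
155 [-0.0446 -0.0433  0.0315] [ 0.0451 -0.0435  0.0308]
165 [-0.044  -0.0377  0.0299] [ 0.045  -0.0375  0.0309]
172 [-0.0446 -0.0333  0.0308] [ 0.0445 -0.0335  0.0302]
190 [-0.0445 -0.0218  0.0319] [ 0.045  -0.0221  0.0312]
210 [-0.0442 -0.0089  0.0318] [ 0.0445 -0.0095  0.0303]
225 [-0.0441  0.0009  0.0312] [0.0447 0.0007 0.0309]
190 [-0.0377 -0.0488  0.0339]
200 [-0.0321 -0.0486  0.035 ]
310 [ 0.0325 -0.0488  0.0339]
320 [ 0.0385 -0.0487  0.0344]
[(140, [0.0009, -0.0521, 0.0308]), (144, [0.0009, -0.0497, 0.0316]), (148, [0.0009, -0.0475, 0.0307]), (156, [0.0009, -0.0428, 0.031]), (160, [0.0009, -0.0402, 0.0322]), (164, [0.0009, -0.0352, 0.0443]), (170, [0.0009, -0.031, 0.0458])]
[(196, [82, 67, 49], [-0.0344, -0.0368, 0.0314]), (198, [89, 70, 49], [-0.0333, -0.0367, 0.0319]), (200, [89, 68, 49], [-0.0319, -0.0369, 0.0307]), (202, [67, 50, 33], [-0.0308, -0.0369, 0.031]), (204, [68, 55, 39], [-0.03, -0.0365, 0.0328]), (206, [52, 41, 27], [-0.0292, -0.0359, 0.0353]), (208, [65, 45, 29], [-0.0293, -0.0342, 0.0431]), (210, [86, 61, 39], [-0.0282, -0.0339, 0.0443]), (212, [86, 65, 46], [-0.0271, -0.0336, 0.0454]), (300, [89, 68, 45], [0.0289, -0.0337, 0.0453]), (302, [67, 49, 29], [0.03, -0.034, 0.0439]), (304, [82, 63, 44], [0.0297, -0.0361, 0.0344]), (306, [108, 84, 60], [0.0306, -0.0365, 0.0326]), (308, [126, 95, 63], [0.0316, -0.0368, 0.0314]), (310, [144, 109, 75], [0.0326, -0.037, 0.0307]), (312, [145, 111, 75], [0.034, -0.0367, 0.0317]), (314, [142, 109, 73], [0.0352, -0.0367, 0.0319])]
```

Alignment in the grip is within half a millimetre, so I'll lower it now.

step_arm([
  {"x": 0,"y": 0,"z": 0.008,"wx": 0,"wy": 0,"wz": 0,"fingers": -0.5},
  {"x": 0,"y": 0,"z": 0.014,"wx": 0,"wy": 0,"wz": 0,"fingers": -0.5},
  {"x": 0,"y": 0,"z": 0.02,"wx": 0,"wy": 0,"wz": 0,"fingers": -0.5},
  {"x": 0,"y": 0,"z": 0.025,"wx": 0,"wy": 0,"wz": 0,"fingers": -0.5},
  {"x": 0,"y": 0,"z": 0.028,"wx": 0,"wy": 0,"wz": 0,"fingers": -0.5},
])

```text
t: 7.5
position: [0.585, -0.0054, 0.0456]
tcp_rot: [[0.204, 0.979, -0.001], [0.979, -0.204, 0.0], [0.0, -0.001, -1.0]]
force: [0.3, 0.4, -0.9]
grip_width: 0.0525
```

step_arm([
  {"x": 0,"y": 0,"z": 0.001,"wx": 0,"wy": 0,"wz": 0,"fingers": -0.5},
  {"x": 0,"y": 0,"z": 0.002,"wx": 0,"wy": 0,"wz": 0,"fingers": -0.5},
  {"x": 0,"y": 0,"z": 0.003,"wx": 0,"wy": 0,"wz": 0,"fingers": -0.5},
  {"x": 0,"y": 0,"z": 0.003,"wx": 0,"wy": 0,"wz": 0,"fingers": -0.5},
  {"x": 0,"y": 0,"z": 0.003,"wx": 0,"wy": 0,"wz": 0,"fingers": -0.5},
])

```text
t: 8.0
position: [0.5854, -0.0054, 0.0442]
tcp_rot: [[0.204, 0.979, 0.0], [0.979, -0.204, -0.0], [-0.0, 0.001, -1.0]]
force: [-6.1, -1.2, 12.1]
grip_width: 0.0526
```

step_arm([
  {"x": 0,"y": 0,"z": 0.001,"wx": 0,"wy": 0,"wz": 0,"fingers": -0.5},
  {"x": 0,"y": 0,"z": 0.002,"wx": 0,"wy": 0,"wz": 0,"fingers": -0.5},
  {"x": 0,"y": 0,"z": 0.002,"wx": 0,"wy": 0,"wz": 0,"fingers": -0.5},
  {"x": 0,"y": 0,"z": 0.002,"wx": 0,"wy": 0,"wz": 0,"fingers": -0.5},
  {"x": 0,"y": 0,"z": 0.002,"wx": 0,"wy": 0,"wz": 0,"fingers": -0.5},
])

```text
t: 8.5
position: [0.5855, -0.0054, 0.0441]
tcp_rot: [[0.204, 0.979, 0.001], [0.979, -0.204, -0.002], [-0.002, 0.001, -1.0]]
force: [-20.8, -3.8, 50.4]
grip_width: 0.0525
```

```bash
python3 - <<'E'
from h import *
s=ctrl.read_state();print(s['position'],s['force'],s['torque'])
snap(6)
im,W=ld("wrist",6)
T=(W-s['position'])@s['tcp_rot']
print("rim",[pt(T,u,v).round(4).tolist() for u,v in [(200,192),(312,192),(210,330),(256,330)]])
hsv=cv2.cvtColor(im,cv2.COLOR_RGB2HSV)
m=(hsv[...,1]>70)&(abs(W[...,2]-.0435)<.006);print("caddy top W z",np.median(W[...,2][m]),m.sum())
print("rim W z",[pt(W,u,v)[2].round(4) for u,v in [(200,192),(312,192),(210,330),(256,330)]])
E
```

```text
[ 0.58547671 -0.00537626  0.04408248] [-20.79915226  -3.82735946  50.4069174 ] [-0.45522287  4.35465071  0.00971761]
rim [[-0.0237, -0.036, -0.0157], [0.0256, -0.0357, -0.0151], [-0.0233, 0.0387, -0.0152], [0.0009, 0.0389, -0.015]]
caddy top W z 0.04353018847192708 18137
rim W z [np.float64(0.0597), np.float64(0.0591), np.float64(0.0593), np.float64(0.0592)]
```

View pics/wrist6.png

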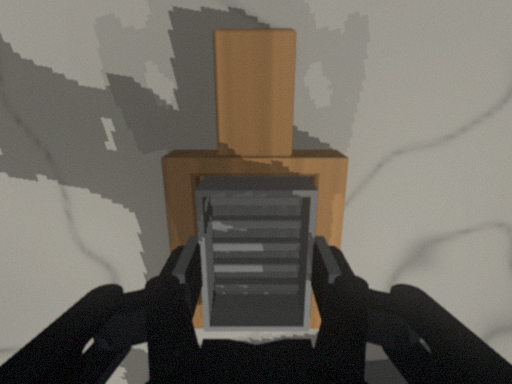

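Rim minus caddy top is 15.8 mm with about 50 N pressed, so the dish is home. I'll unload and release.

step_arm([
  {"x": 0,"y": 0,"z": -0.002,"wx": 0,"wy": 0,"wz": 0,"fingers": -0.5},
  {"x": 0,"y": 0,"z": -0.003,"wx": 0,"wy": 0,"wz": 0,"fingers": 1},
  {"x": 0,"y": 0,"z": -0.003,"wx": 0,"wy": 0,"wz": 0,"fingers": 1},
  {"x": 0,"y": 0,"z": -0.003,"wx": 0,"wy": 0,"wz": 0,"fingers": 1},
  {"x": 0,"y": 0,"z": -0.003,"wx": 0,"wy": 0,"wz": 0,"fingers": 1},
])

```text
t: 9.05
position: [0.5853, -0.0054, 0.0442]
tcp_rot: [[0.204, 0.979, -0.0], [0.979, -0.204, 0.0], [0.0, -0.0, -1.0]]
force: [-1.1, 1.0, -0.6]
grip_width: 0.0854
```

step_arm([
  {"x": 0,"y": 0,"z": -0.01,"wx": 0,"wy": 0,"wz": 0,"fingers": 1},
  {"x": 0,"y": 0,"z": -0.04,"wx": 0,"wy": 0,"wz": 0,"fingers": 1},
  {"x": 0,"y": 0,"z": -0.08,"wx": 0,"wy": 0,"wz": 0,"fingers": 1},
  {"x": 0,"y": 0,"z": -0.12,"wx": 0,"wy": 0,"wz": 0,"fingers": 1},
  {"x": 0,"y": 0,"z": -0.15,"wx": 0,"wy": 0,"wz": 0,"fingers": 1},
])

```text
t: 9.55
position: [0.5856, -0.005, 0.1974]
tcp_rot: [[0.204, 0.979, 0.002], [0.979, -0.204, 0.0], [0.001, 0.002, -1.0]]
force: [0.8, -0.5, 0.2]
grip_width: 0.0852
```

```bash
python3 - <<'E'
from h import *
s=ctrl.read_state();print(s['position'],s['joints'].round(2),s['force'])
snap(7)
E
```

```text
[ 0.58562007 -0.0049745   0.19742133] [ 0.63  0.47 -0.95  1.8   0.43  1.09  0.89] [ 0.78666693 -0.48069094  0.20092252]
```

View pics/wrist7.png

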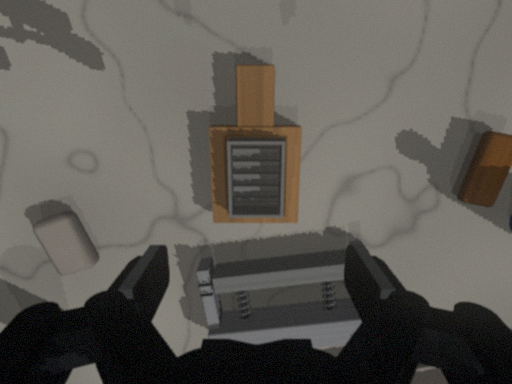

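```bash
python3 - <<'E'
from h import *
im,W=ld("wrist",7);s=ctrl.read_state()
hsv=cv2.cvtColor(im,cv2.COLOR_RGB2HSV);x,y,z=W[...,0],W[...,1],W[...,2]
m=(abs(x-.57)<.13)&(abs(y)<.1)&(abs(z-.0435)<.004)&(hsv[...,1]>70)
P=(W[m][:,:2]*1000).astype(np.float32);r=cv2.minAreaRect(P);print("caddy",np.median(z[m]),r,cv2.boxPoints(r))
m2=(abs(x-.585)<.06)&(abs(y+.005)<.05)&(abs(z-.0593)<.004)
P=(W[m2][:,:2]*1000).astype(np.float32);print("rim",np.median(z[m2]),cv2.minAreaRect(P))
go([.50,.0125,.2],-101)
E
```

```text
caddy 0.043414037923309556 ((559.2218017578125, 0.25748443603515625), (89.89295196533203, 155.05921936035156), 78.30660247802734) [[474.1917   -28.042908]
 [626.0329   -59.46945 ]
 [644.2519    28.557877]
 [492.4107    59.98442 ]]
rim 0.059336620940060314 ((586.463623046875, -4.517662048339844), (54.1369743347168, 76.24775695800781), 78.11925506591797)
t 9.6 d [-0.0012 -0.089   0.0009] w [-1.7000e-03 -9.6000e-03  3.1283e+00]
```

step_arm([
  {"x": 0,"y": -0.02,"z": 0,"wx": 0,"wy": 0,"wz": 0.145,"fingers": 1},
  {"x": 0,"y": -0.04,"z": 0,"wx": 0,"wy": 0,"wz": 0.29,"fingers": 1},
  {"x": 0,"y": -0.06,"z": 0,"wx": 0,"wy": 0,"wz": 0.435,"fingers": 1},
  {"x": 0,"y": -0.075,"z": 0,"wx": 0,"wy": 0,"wz": 0.58,"fingers": 1},
  {"x": 0,"y": -0.088,"z": 0,"wx": 0,"wy": 0,"wz": 0.725,"fingers": 1},
])

```text
t: 10.1
position: [0.4983, 0.0128, 0.1948]
tcp_rot: [[0.805, 0.593, 0.0], [0.593, -0.805, -0.0], [0.0, 0.0, -1.0]]
force: [-0.4, 0.4, -0.0]
grip_width: 0.0853
```

step_arm([
  {"x": 0,"y": 0,"z": 0,"wx": 0,"wy": 0,"wz": 0.145,"fingers": 1},
  {"x": 0,"y": 0,"z": 0,"wx": 0,"wy": 0,"wz": 0.29,"fingers": 1},
  {"x": 0,"y": 0,"z": 0,"wx": 0,"wy": 0,"wz": 0.435,"fingers": 1},
  {"x": 0,"y": 0,"z": 0,"wx": 0,"wy": 0,"wz": 0.58,"fingers": 1},
  {"x": 0,"y": 0,"z": 0,"wx": 0,"wy": 0,"wz": 0.725,"fingers": 1},
])

```text
t: 10.6
position: [0.4991, 0.0127, 0.1948]
tcp_rot: [[0.996, -0.091, 0.0], [-0.091, -0.996, 0.0], [0.0, -0.0, -1.0]]
force: [0.9, -0.0, 0.0]
grip_width: 0.0857
```

step_arm([
  {"x": 0,"y": 0,"z": 0,"wx": 0,"wy": 0,"wz": 0.145,"fingers": 1},
  {"x": 0,"y": 0,"z": 0,"wx": 0,"wy": 0,"wz": 0.29,"fingers": 1},
  {"x": 0,"y": 0,"z": 0,"wx": 0,"wy": 0,"wz": 0.435,"fingers": 1},
  {"x": 0,"y": 0,"z": 0,"wx": 0,"wy": 0,"wz": 0.58,"fingers": 1},
  {"x": 0,"y": 0,"z": 0,"wx": 0,"wy": 0,"wz": 0.725,"fingers": 1},
])

```text
t: 11.1
position: [0.4991, 0.0128, 0.1947]
tcp_rot: [[0.685, -0.728, 0.0], [-0.728, -0.685, 0.0], [-0.0, -0.0, -1.0]]
force: [0.1, -0.8, -1.1]
grip_width: 0.0855
```

```bash
python3 - <<'E'
from h import *
s=ctrl.read_state();print(s['position'],s['joints'].round(2),s['force'])
go([.51,.0105,.2],-101.7)
E
```

```text
[0.49907578 0.01280541 0.19470924] [ 0.39  0.23 -0.62  2.    0.16  0.96 -1.12] [ 0.12437133 -0.81343039 -1.13604407]
t 11.1 d [ 0.0092 -0.0064 -0.0053] w [-2.000e-04  2.000e-04  9.594e-01]
```

step_arm([
  {"x": 0,"y": 0,"z": 0,"wx": 0,"wy": 0,"wz": 0.145,"fingers": 1},
  {"x": 0,"y": 0,"z": 0,"wx": 0,"wy": 0,"wz": 0.29,"fingers": 1},
  {"x": 0,"y": 0,"z": 0,"wx": 0,"wy": 0,"wz": 0.435,"fingers": 1},
  {"x": 0,"y": 0,"z": 0,"wx": 0,"wy": 0,"wz": 0.58,"fingers": 1},
  {"x": 0,"y": 0,"z": 0,"wx": 0,"wy": 0,"wz": 0.725,"fingers": 1},
])

```text
t: 11.6
position: [0.4991, 0.0128, 0.1947]
tcp_rot: [[0.03, -1.0, 0.0], [-1.0, -0.03, 0.0], [-0.0, -0.0, -1.0]]
force: [0.4, -0.0, -0.6]
grip_width: 0.0853
```

step_arm([
  {"x": 0,"y": 0,"z": 0,"wx": 0,"wy": 0,"wz": 0.145,"fingers": 1},
  {"x": 0,"y": 0,"z": 0,"wx": 0,"wy": 0,"wz": 0.234,"fingers": 1},
  {"x": 0,"y": 0,"z": 0,"wx": 0,"wy": 0,"wz": 0.234,"fingers": 1},
  {"x": 0,"y": 0,"z": 0,"wx": 0,"wy": 0,"wz": 0.234,"fingers": 1},
  {"x": 0,"y": 0,"z": 0,"wx": 0,"wy": 0,"wz": 0.234,"fingers": 1},
])

```text
t: 12.1
position: [0.4992, 0.0126, 0.1945]
tcp_rot: [[-0.195, -0.981, 0.0], [-0.981, 0.195, 0.0], [-0.0, -0.0, -1.0]]
force: [-1.0, 0.4, 0.9]
grip_width: 0.0854
```

```bash
python3 - <<'E'
from h import *
s=ctrl.read_state();print(s['position'],s['joints'].round(2),s['force'])
go([.51,.0105,.2],-101.7)
snap(8)
E
```

```text
[0.49917527 0.01260941 0.19450875] [ 0.27  0.21 -0.48  2.01  0.12  0.95 -2.03] [-0.98048673  0.41048343  0.90196491]
t 12.1 d [-0.     -0.011  -0.0055] w [-0.0001  0.0002  0.0084]
```

View pics/wrist8.png

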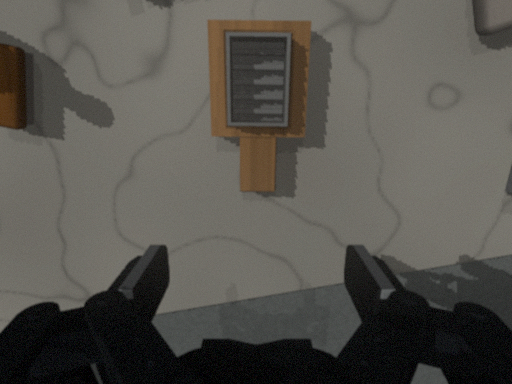

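step_arm([
  {"x": 0,"y": -0.04,"z": -0.01,"wx": 0,"wy": 0,"wz": 0.0,"fingers": 1},
  {"x": 0,"y": -0.08,"z": -0.02,"wx": 0,"wy": 0,"wz": 0.0,"fingers": 1},
  {"x": 0,"y": -0.12,"z": -0.03,"wx": 0,"wy": 0,"wz": 0.0,"fingers": 1},
  {"x": 0,"y": -0.12,"z": -0.03,"wx": 0,"wy": 0,"wz": 0.0,"fingers": 1},
  {"x": 0,"y": -0.12,"z": -0.03,"wx": 0,"wy": 0,"wz": 0.0,"fingers": 1},
])

```text
t: 12.65
position: [0.617, -0.0111, 0.2238]
tcp_rot: [[-0.196, -0.981, -0.001], [-0.981, 0.196, 0.001], [-0.0, 0.001, -1.0]]
force: [-0.6, -0.1, -0.2]
grip_width: 0.0858
```

```bash
python3 - <<'E'
from h import *
s=ctrl.read_state();print(s['position'],s['joints'].round(2),s['force'])
snap(9)
im,W=ld("wrist",9);x,y,z=W[...,0],W[...,1],W[...,2]
for zc in (.058,.060):
    m=(x>.65)&(x<.86)&(abs(y)<.13)&(abs(z-zc)<.0025)
    P=(W[m][:,:2]*1000).astype(np.float32);r=cv2.minAreaRect(P);print(zc,m.sum(),r,cv2.boxPoints(r).tolist())
E
```

```text
[ 0.61695262 -0.01110851  0.22380831] [ 0.26  0.37 -0.44  1.73  0.17  1.08 -2.  ] [-0.5811921  -0.10005205 -0.15684433]
0.058 4654 ((734.3276977539062, 4.098396301269531), (193.68386840820312, 93.36872100830078), 78.67227935791016) [[669.531005859375, -81.68726348876953], [761.0809326171875, -100.02680206298828], [799.1243896484375, 89.8840560913086], [707.574462890625, 108.22359466552734]]
0.06 4649 ((736.2828979492188, 4.26788330078125), (190.8778839111328, 89.3499526977539), 78.6890640258789) [[673.7568969726562, -80.55511474609375], [761.3713989257812, -98.07962036132812], [798.8088989257812, 89.09088134765625], [711.1943969726562, 106.61538696289062]]
```

View pics/wrist9.png

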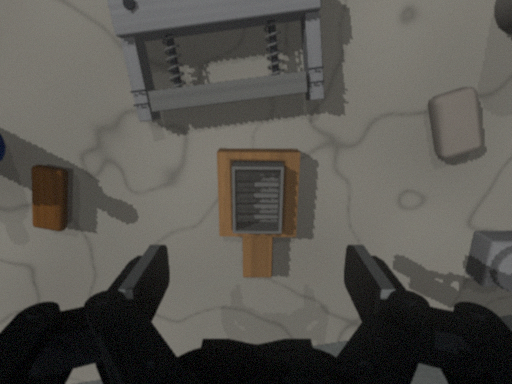

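```bash
python3 - <<'E'
from h import *
im,W=ld("wrist",9);x,y,z=W[...,0],W[...,1],W[...,2]
L=[]
for u in range(160,300,3):
    v=[v for v in range(70,125) if z[v,u]>.047]
    L.append(W[max(v),u])
L=np.array(L);print(np.median(L[:,2]))
vx,vy,x0,y0=cv2.fitLine((L[:,:2]*1000).astype(np.float32),cv2.DIST_HUBER,0,.01,.01).ravel();print("bar edge dir ang",np.degrees(np.arctan2(vx,-vy)),"pt",x0,y0, "resid",np.std((L[:,0]*1000-x0)*vy-(L[:,1]*1000-y0)*vx))
# normal direction jig x angle
a=np.arctan2(-vx,vy) ; 
n=np.array([vy,-vx]); n=n*np.sign(n[0]); print("jig x angle",np.degrees(np.arctan2(n[1],n[0])))
t=np.array([-n[1],n[0]])
P=W.reshape(-1,3)[:,:2]*1000;zz=z.ravel()
lx=(P-[x0,y0])@n;ly=(P-[x0,y0])@t
m=(zz>.046)&(lx>-15)&(lx<110)&(abs(ly)<130)
for lo,hi in [(-7,5),(25,60),(75,100)]:
    k=m&(lx>lo)&(lx<hi);print(lo,hi,np.percentile(ly[k],[.3,1,50,99,99.7]).round(1),k.sum())
k=m&(lx>25)&(lx<60);h=np.histogram(ly[k],np.arange(-110,111,2.5));print([(int(c),int(n)) for c,n in zip(h[1],h[0]) if n])
c=(586.8,-5.45);print("n",n,"t",t,[x0,y0])
print("caddy centre local",(np.array(c)-[x0,y0])@n,(np.array(c)-[x0,y0])@t)
E
```

```text
0.054061305702503115
bar edge dir ang 175.61221 pt 693.2346 2.4487631 resid 0.2726274061721985
jig x angle -4.387786
-7 5 [-94.4 -93.7  -1.4  93.5  94.5] 1266
25 60 [-94.7 -94.5 -46.4  94.4  94.8] 1350
75 100 [-88.2 -80.2  36.7  93.3  94.4] 3223
[(-95, 97), (-92, 97), (-90, 111), (-87, 102), (-85, 110), (-82, 89), (-57, 1), (-55, 13), (-52, 25), (-50, 21), (-47, 15), (-45, 2), (42, 1), (45, 20), (47, 25), (50, 22), (52, 14), (80, 108), (82, 92), (85, 100), (87, 100), (90, 97), (92, 87), (95, 1)]
n [ 0.99706906 -0.07650648] t [0.07650648 0.99706906] [np.float32(693.2346), np.float32(2.4487631)]
caddy centre local -105.51835917528145 -16.018550459367408
```

```bash
python3 -c "
from h import *
go([.5085,.0108,.1],-101.72);go([.5085,.0108,.026],-101.72)"
```

```text
t 12.7 d [-1.000e-04  1.097e-01  1.239e-01] w [0.0013 0.0001 0.0072]
t 12.7 d [-1.000e-04  1.096e-01  1.979e-01] w [0.0013 0.0001 0.0072]
```

step_arm([
  {"x": 0,"y": 0.04,"z": 0.01,"wx": 0,"wy": 0,"wz": 0.007,"fingers": 1},
  {"x": 0,"y": 0.08,"z": 0.03,"wx": 0,"wy": 0,"wz": 0.007,"fingers": 1},
  {"x": 0,"y": 0.1095,"z": 0.06,"wx": 0,"wy": 0,"wz": 0.007,"fingers": 1},
  {"x": 0,"y": 0.1095,"z": 0.1,"wx": 0,"wy": 0,"wz": 0.007,"fingers": 1},
  {"x": 0,"y": 0.1095,"z": 0.13,"wx": 0,"wy": 0,"wz": 0.007,"fingers": 1},
])

```text
t: 13.2
position: [0.5073, 0.0104, 0.0933]
tcp_rot: [[-0.202, -0.979, -0.0], [-0.979, 0.202, -0.001], [0.001, -0.0, -1.0]]
force: [0.5, -0.3, -0.3]
grip_width: 0.0855
```

```bash
python3 -c "
from h import *
s=ctrl.read_state();print(s['position'],s['joints'].round(2),s['force'])
go([.5085,.0108,.027],-101.72)"
```

```text
[0.50730806 0.010426   0.09331886] [ 0.22  0.37 -0.44  2.08  0.23  0.74 -2.13] [ 0.52431614 -0.30193209 -0.33433592]
t 13.2 d [-0.0007 -0.0011  0.0663] w [-0.     -0.0007  0.0007]
```

step_arm([
  {"x": 0,"y": -0.001,"z": 0.025,"wx": 0,"wy": 0,"wz": 0,"fingers": 1},
  {"x": 0,"y": -0.001,"z": 0.05,"wx": 0,"wy": 0,"wz": 0,"fingers": 1},
  {"x": 0,"y": -0.001,"z": 0.066,"wx": 0,"wy": 0,"wz": 0,"fingers": 1},
  {"x": 0,"y": -0.001,"z": 0.066,"wx": 0,"wy": 0,"wz": 0,"fingers": 1},
  {"x": 0,"y": -0.001,"z": 0.066,"wx": 0,"wy": 0,"wz": 0,"fingers": 1},
])

```text
t: 13.7
position: [0.5099, 0.0104, 0.0289]
tcp_rot: [[-0.203, -0.979, -0.0], [-0.979, 0.203, 0.0], [0.0, 0.0, -1.0]]
force: [0.4, -0.4, 0.8]
grip_width: 0.0855
```

step_arm([
  {"x": 0,"y": 0,"z": 0,"wx": 0,"wy": 0,"wz": 0,"fingers": -0.7},
  {"x": 0,"y": 0,"z": 0,"wx": 0,"wy": 0,"wz": 0,"fingers": -0.7},
  {"x": 0,"y": 0,"z": 0,"wx": 0,"wy": 0,"wz": 0,"fingers": -0.7},
  {"x": 0,"y": 0,"z": 0,"wx": 0,"wy": 0,"wz": 0,"fingers": -0.7},
  {"x": 0,"y": 0,"z": 0,"wx": 0,"wy": 0,"wz": 0,"fingers": -0.7},
], force=60)

```text
t: 14.2
position: [0.5107, 0.0101, 0.0292]
tcp_rot: [[-0.204, -0.979, 0.001], [-0.979, 0.204, -0.0], [0.0, -0.001, -1.0]]
force: [-3.4, -0.3, 14.4]
grip_width: 0.0346
```

```bash
python3 -c "
from h import *
s=ctrl.read_state();print(s['position'],s['joints'].round(2),s['force'],s['torque'])
snap(10)"
```

```text
[0.51072172 0.01014877 0.02919032] [ 0.18  0.47 -0.39  2.1   0.31  0.62 -2.2 ] [-3.44262972 -0.27323275 14.44174533] [-0.14578688  0.92075041 -0.18198644]
```

View pics/wrist10.png

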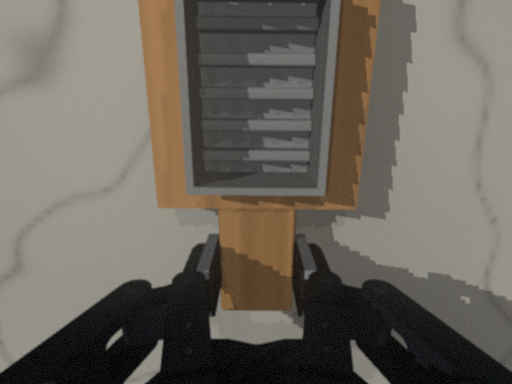

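```bash
python3 -c "
from h import *
go([.5539,.0131,.0300],-94.39)"
```

```text
t 14.25 d [-0.0117 -0.0416 -0.0008] w [-8.000e-04 -1.000e-04 -1.291e-01]
```

step_arm([
  {"x": 0,"y": 0,"z": -0.001,"wx": 0,"wy": 0,"wz": 0,"fingers": -0.7},
  {"x": -0.002,"y": -0.007,"z": -0.001,"wx": 0,"wy": 0,"wz": -0.02,"fingers": -0.7},
  {"x": -0.004,"y": -0.014,"z": -0.001,"wx": 0,"wy": 0,"wz": -0.045,"fingers": -0.7},
  {"x": -0.006,"y": -0.021,"z": -0.001,"wx": 0,"wy": 0,"wz": -0.07,"fingers": -0.7},
  {"x": -0.008,"y": -0.028,"z": -0.001,"wx": 0,"wy": 0,"wz": -0.09,"fingers": -0.7},
])

```text
t: 14.75
position: [0.5397, 0.0123, 0.0292]
tcp_rot: [[-0.113, -0.994, -0.001], [-0.994, 0.113, -0.0], [0.0, 0.001, -1.0]]
force: [-6.1, -0.9, 4.6]
grip_width: 0.0343
```

step_arm([
  {"x": -0.001,"y": -0.006,"z": 0,"wx": 0,"wy": 0,"wz": -0.02,"fingers": -0.7},
  {"x": -0.002,"y": -0.013,"z": 0,"wx": 0,"wy": 0,"wz": -0.039,"fingers": -0.7},
  {"x": -0.0025,"y": -0.0133,"z": 0,"wx": 0,"wy": 0,"wz": -0.039,"fingers": -0.7},
  {"x": -0.0025,"y": -0.0133,"z": 0,"wx": 0,"wy": 0,"wz": -0.039,"fingers": -0.7},
  {"x": -0.0025,"y": -0.0133,"z": 0,"wx": 0,"wy": 0,"wz": -0.039,"fingers": -0.7},
])

```text
t: 15.25
position: [0.5532, 0.0135, 0.0293]
tcp_rot: [[-0.076, -0.997, 0.001], [-0.997, 0.076, 0.0], [-0.0, -0.001, -1.0]]
force: [1.9, 0.4, -2.5]
grip_width: 0.0346
```

```bash
python3 - <<'E'
from h import *
s=ctrl.read_state();print(s['position'],s['force'],s['torque'],s['grip_width'])
go([.5539,.0131,.03],-94.39)
snap(11,("wrist","scene"))
im,W=ld("scene",11)
cv2.imwrite("pics/scene11c.png",cv2.resize(im[170:330,130:300,::-1],None,fx=4,fy=3.5))
for n in ("wrist","scene"):
    im,W=ld(n,11);x,y,z=W[...,0],W[...,1],W[...,2]
    hsv=cv2.cvtColor(im,cv2.COLOR_RGB2HSV)
    m=(abs(x-.6)<.13)&(abs(y)<.08)&(abs(z-.043)<.003)&(hsv[...,1]>60)
    o=np.array([693.2,2.4]);nn=np.array([.99707,-.07651]);t=np.array([.07651,.99707])
    P=W[m][:,:2]*1000-o;l=np.stack([P@nn,P@t],1)
    r=cv2.minAreaRect(l.astype(np.float32));print(n,np.median(z[m]),r,cv2.boxPoints(r).round(1).tolist())
E
```

```text
[0.55324572 0.01353524 0.02934777] [ 1.94484124  0.43780615 -2.4543592 ] [ 0.01182342 -0.22602508  0.01536939] 0.034596941754027624
t 15.25 d [ 0.0004 -0.0007 -0.0007] w [-0.0005  0.0004  0.0005]
wrist 0.04366024867582495 ((-98.3999252319336, 1.089569091796875), (90.95299530029297, 139.04818725585938), 89.4492416381836) [[-168.39999389648438, -43.70000076293945], [-29.299999237060547, -45.099998474121094], [-28.399999618530273, 45.900001525878906], [-167.5, 47.20000076293945]]
scene 0.042356891942920305 ((-88.92964172363281, 2.7434349060058594), (92.3966064453125, 154.6112060546875), 89.79548645019531) [[-166.39999389648438, -43.20000076293945], [-11.800000190734863, -43.70000076293945], [-11.5, 48.70000076293945], [-166.10000610351562, 49.20000076293945]]
```

View pics/wrist11.png

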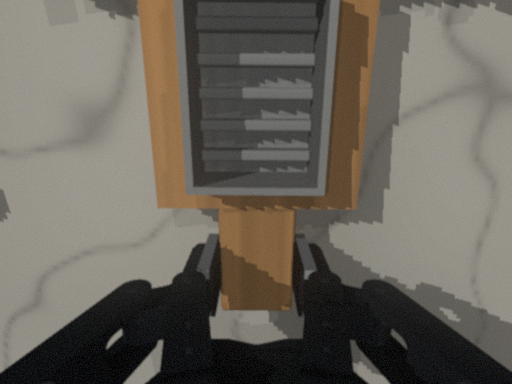

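View pics/scene11c.png

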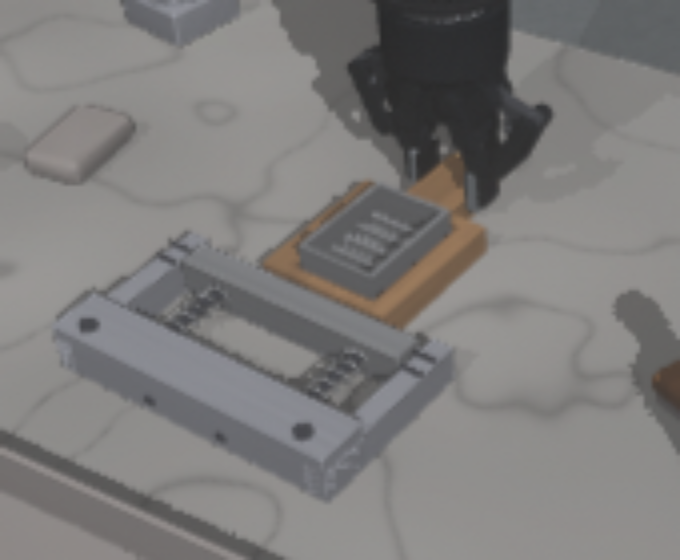

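```bash
cat > cad.py <<'E'
from h import *
import sys
o=np.array([693.2,2.4]);nn=np.array([.99707,-.07651]);t=np.array([.07651,.99707])
def cad(k):
    im,W=ld("wrist",k);x,y,z=W[...,0],W[...,1],W[...,2]
    hsv=cv2.cvtColor(im,cv2.COLOR_RGB2HSV)
    X=(W[...,:2]*1000-o)@nn;Y=(W[...,:2]*1000-o)@t
    m=(abs(z-.0437)<.002)&(hsv[...,1]>60)
    A=[];B=[]
    for v in range(5,200,3):
        u=np.where(m[v])[0]
        if len(u)<10: continue
        A.append((X[v,u.min()],Y[v,u.min()]));B.append((X[v,u.max()],Y[v,u.max()]))
    for L in (A,B):
        L=np.array(L);p=np.polyfit(L[:,0],L[:,1],1);print("side: deg",np.degrees(np.arctan(p[0])).round(2),"Y at front(-15)",np.polyval(p,-15).round(2),"at -100",np.polyval(p,-100).round(2),"res",np.std(L[:,1]-np.polyval(p,L[:,0])).round(2))
    C=[]
    for u in list(range(165,215,3))+list(range(300,350,3)):
        v=np.where(m[:230,u])[0]
        C.append((X[v.max(),u],Y[v.max(),u]))
    C=np.array(C);p=np.polyfit(C[:,1],C[:,0],1);print("back edge deg",-np.degrees(np.arctan(p[0])).round(2),"X at 0",p[1].round(2))
if __name__=="__main__": cad(int(sys.argv[1]))
E
python3 cad.py 11; python3 cad.py 10
```

```text
side: deg -0.2 Y at front(-15) 45.4 at -100 45.69 res 0.26
side: deg -0.47 Y at front(-15) -44.4 at -100 -43.7 res 0.25
back edge deg -0.3 X at 0 -111.67
side: deg -7.8 Y at front(-15) 16.78 at -100 28.43 res 0.25
side: deg -7.94 Y at front(-15) -73.87 at -100 -62.02 res 0.24
back edge deg -7.92 X at 0 -152.81
```

step_arm([
  {"x": 0.0005,"y": -0.004,"z": 0,"wx": 0,"wy": 0,"wz": -0.005,"fingers": -0.7},
  {"x": 0.001,"y": -0.008,"z": 0,"wx": 0,"wy": 0,"wz": -0.005,"fingers": -0.7},
  {"x": 0.001,"y": -0.012,"z": 0,"wx": 0,"wy": 0,"wz": -0.005,"fingers": -0.7},
  {"x": 0.001,"y": -0.015,"z": 0,"wx": 0,"wy": 0,"wz": -0.005,"fingers": -0.7},
  {"x": 0.001,"y": -0.018,"z": 0,"wx": 0,"wy": 0,"wz": -0.005,"fingers": -0.7},
])

```text
t: 15.85
position: [0.5693, 0.0109, 0.0292]
tcp_rot: [[-0.071, -0.997, -0.004], [-0.997, 0.071, -0.001], [0.001, 0.004, -1.0]]
force: [-19.0, 0.4, 16.6]
grip_width: 0.0344
```

step_arm([
  {"x": 0,"y": -0.001,"z": 0,"wx": 0,"wy": 0,"wz": 0,"fingers": -0.7},
  {"x": 0,"y": -0.002,"z": 0,"wx": 0,"wy": 0,"wz": 0,"fingers": -0.7},
  {"x": 0,"y": -0.003,"z": 0,"wx": 0,"wy": 0,"wz": 0,"fingers": -0.7},
  {"x": 0,"y": -0.004,"z": 0,"wx": 0,"wy": 0,"wz": 0,"fingers": -0.7},
  {"x": 0,"y": -0.004,"z": 0,"wx": 0,"wy": 0,"wz": 0,"fingers": -0.7},
])

```text
t: 16.35
position: [0.5721, 0.0107, 0.0292]
tcp_rot: [[-0.071, -0.997, -0.005], [-0.997, 0.071, -0.001], [0.001, 0.005, -1.0]]
force: [-22.0, 0.3, 19.6]
grip_width: 0.0346
```

```bash
python3 - <<'E'
from h import *
s=ctrl.read_state();print(s['position'],s['force'],s['torque'],s['grip_width'])
snap(12,("wrist","scene"))
im,W=ld("scene",12)
cv2.imwrite("pics/scene12c.png",cv2.resize(im[200:320,130:260,::-1],None,fx=6,fy=5))
E
python3 cad.py 12
```

```text
[0.57214737 0.01066158 0.0292094 ] [-22.04096778   0.2694999   19.59349628] [2.31781580e-01 4.47589757e+00 4.17147661e-03] 0.034558105102079024
side: deg -0.15 Y at front(-15) 44.44 at -100 44.66 res 0.27
side: deg 0.05 Y at front(-15) -44.98 at -100 -45.06 res 0.25
back edge deg -0.04 X at 0 -92.6
```

View pics/scene12c.png

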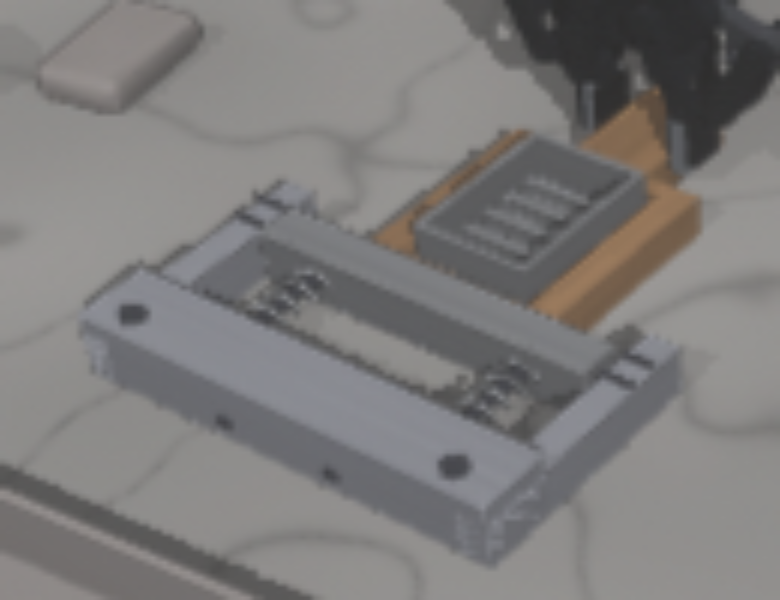

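Caddy is square (0.05°) and centred (0.3 mm), and the bar is back about 7.4 mm. The grip is also pressing the caddy into the marble with about 20 N, so I'll relieve that first.

step_arm([
  {"x": 0,"y": 0,"z": -0.0005,"wx": 0,"wy": 0,"wz": 0,"fingers": -0.7},
  {"x": 0,"y": 0,"z": -0.001,"wx": 0,"wy": 0,"wz": 0,"fingers": -0.7},
  {"x": 0,"y": 0,"z": -0.001,"wx": 0,"wy": 0,"wz": 0,"fingers": -0.7},
  {"x": 0,"y": 0,"z": -0.001,"wx": 0,"wy": 0,"wz": 0,"fingers": -0.7},
  {"x": 0,"y": 0,"z": -0.001,"wx": 0,"wy": 0,"wz": 0,"fingers": -0.7},
])

```text
t: 16.95
position: [0.5737, 0.0105, 0.0298]
tcp_rot: [[-0.071, -0.997, -0.003], [-0.997, 0.071, -0.0], [0.0, 0.003, -1.0]]
force: [-6.3, -0.2, -2.9]
grip_width: 0.0344
```

step_arm([
  {"x": 0,"y": -0.001,"z": 0,"wx": 0,"wy": 0,"wz": 0,"fingers": -0.7},
  {"x": 0,"y": -0.002,"z": 0,"wx": 0,"wy": 0,"wz": 0,"fingers": -0.7},
  {"x": 0,"y": -0.003,"z": 0,"wx": 0,"wy": 0,"wz": 0,"fingers": -0.7},
  {"x": 0,"y": -0.004,"z": 0,"wx": 0,"wy": 0,"wz": 0,"fingers": -0.7},
  {"x": 0,"y": -0.005,"z": 0,"wx": 0,"wy": 0,"wz": 0,"fingers": -0.7},
])

```text
t: 17.45
position: [0.578, 0.0102, 0.0295]
tcp_rot: [[-0.071, -0.997, -0.004], [-0.997, 0.071, -0.001], [0.001, 0.004, -1.0]]
force: [-10.5, 0.1, -1.9]
grip_width: 0.0344
```

step_arm([
  {"x": 0,"y": 0,"z": 0,"wx": 0,"wy": 0,"wz": 0,"fingers": -0.7},
  {"x": 0,"y": 0,"z": 0,"wx": 0,"wy": 0,"wz": 0,"fingers": -0.7},
  {"x": 0,"y": 0,"z": 0,"wx": 0,"wy": 0,"wz": 0,"fingers": -0.7},
  {"x": 0,"y": 0,"z": 0,"wx": 0,"wy": 0,"wz": 0,"fingers": -0.7},
  {"x": 0,"y": 0,"z": 0,"wx": 0,"wy": 0,"wz": 0,"fingers": -0.7},
])

```text
t: 17.95
position: [0.5781, 0.0102, 0.0296]
tcp_rot: [[-0.071, -0.997, -0.004], [-0.997, 0.071, -0.0], [0.001, 0.004, -1.0]]
force: [-9.5, 0.1, -2.4]
grip_width: 0.0347
```

```bash
python3 - <<'E'
from h import *
s=ctrl.read_state();print(s['position'],s['force'],s['torque'],s['grip_width'])
snap(13,("wrist","scene","side"))
im,W=ld("scene",13)
cv2.imwrite("pics/scene13c.png",cv2.resize(im[200:320,130:260,::-1],None,fx=6,fy=5))
im,W=ld("wrist",13);z=W[...,2]
hsv=cv2.cvtColor(im,cv2.COLOR_RGB2HSV)
m=(hsv[...,1]>60)&(abs(z-.0437)<.004);m[230:]=0
print("caddy top",np.median(z[m]),"front/back",np.median(z[:60][m[:60]]),np.median(z[180:][m[180:]]))
r=(abs(z-.0595)<.004);r[210:]=0;r[:,:175]=0;r[:,345:]=0
print("rim",np.median(z[r]),np.median(z[:60][r[:60]]),np.median(z[175:][r[175:]]))
E
python3 cad.py 13
```

```text
[0.57814125 0.01021848 0.02959009] [-9.48443878  0.07218728 -2.38091636] [0.13171112 1.96720121 0.0327363 ] 0.03470646102648854
caddy top 0.043752589633615446 front/back 0.04367917527616025 0.043821366702048364
rim 0.05955823659773951 0.05941063403127572 0.05964604280029882
side: deg 0.01 Y at front(-15) 44.54 at -100 44.53 res 0.24
side: deg -0.04 Y at front(-15) -45.08 at -100 -45.01 res 0.27
back edge deg -0.15 X at 0 -86.56
```

View pics/scene13c.png

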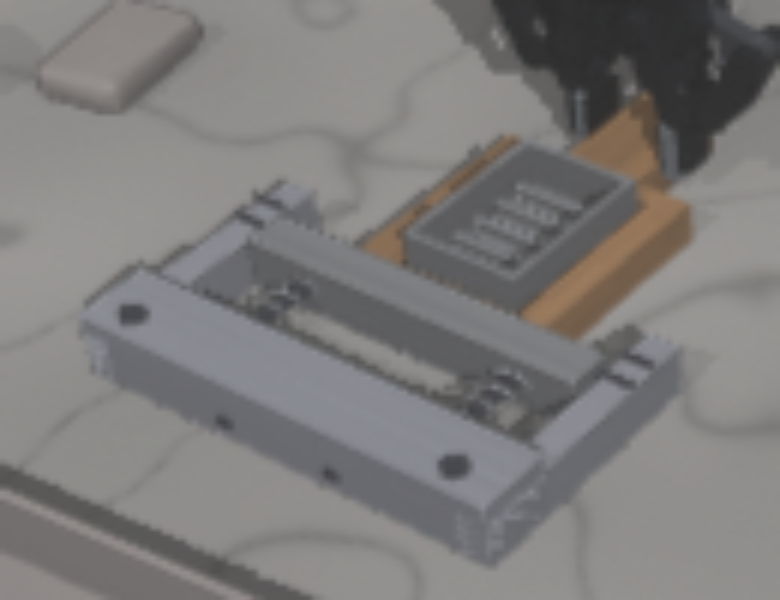

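View pics/wrist13.png

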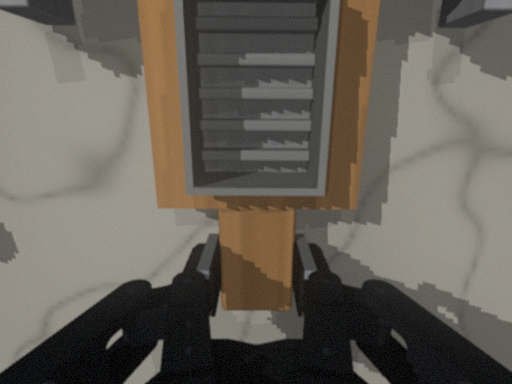

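step_arm([
  {"x": 0,"y": -0.0004,"z": 0,"wx": 0,"wy": 0,"wz": 0,"fingers": -0.7},
  {"x": 0,"y": -0.0008,"z": 0,"wx": 0,"wy": 0,"wz": 0,"fingers": -0.7},
  {"x": 0,"y": -0.0008,"z": 0,"wx": 0,"wy": 0,"wz": 0,"fingers": -0.7},
  {"x": 0,"y": -0.0008,"z": 0,"wx": 0,"wy": 0,"wz": 0,"fingers": -0.7},
  {"x": 0,"y": -0.0008,"z": 0,"wx": 0,"wy": 0,"wz": 0,"fingers": -0.7},
])

```text
t: 18.6
position: [0.5787, 0.0101, 0.0295]
tcp_rot: [[-0.071, -0.997, -0.004], [-0.997, 0.071, -0.0], [0.001, 0.004, -1.0]]
force: [-10.6, -0.1, -2.2]
grip_width: 0.0341
```

step_arm([
  {"x": 0,"y": 0,"z": 0,"wx": 0,"wy": 0,"wz": 0,"fingers": -0.7},
  {"x": 0,"y": 0,"z": 0,"wx": 0,"wy": 0,"wz": 0,"fingers": -0.7},
  {"x": 0,"y": 0,"z": 0,"wx": 0,"wy": 0,"wz": 0,"fingers": -0.7},
  {"x": 0,"y": 0,"z": 0,"wx": 0,"wy": 0,"wz": 0,"fingers": -0.7},
  {"x": 0,"y": 0,"z": 0,"wx": 0,"wy": 0,"wz": 0,"fingers": -0.7},
])

```text
t: 19.1
position: [0.5787, 0.0101, 0.0295]
tcp_rot: [[-0.071, -0.997, -0.004], [-0.997, 0.071, -0.0], [0.001, 0.004, -1.0]]
force: [-10.5, 0.8, -1.4]
grip_width: 0.0347
```

```bash
python3 - <<'E'
from h import *
s=ctrl.read_state();print(s['t'],s['position'],s['force'])
snap(14,("wrist","scene","side"))
# bar front top edge from scene, jig coords, relative to frame 0
o=np.array([693.2,2.4]);nn=np.array([.99707,-.07651]);t=np.array([.07651,.99707])
A=np.load("Wscene.npy");B=ld("scene",14)[1]
for W in (A,B):
    X=(W[...,:2]*1000-o)@nn;Y=(W[...,:2]*1000-o)@t;z=W[...,2]
    m=(abs(z-.0525)<.0025)&(abs(Y)>50)&(abs(Y)<74)&(X>-10)&(X<50)
    print(m.sum(),np.percentile(X[m],[2,50,98]).round(1), [np.median(X[m&(Y*s>0)]).round(1) for s in (1,-1)])
E
python3 cad.py 14
```

```text
19.1 [0.57865735 0.01014862 0.02950836] [-10.49229856   0.83634106  -1.42791248]
148 [-1.4  9.3 18.5] [np.float64(9.8), np.float64(8.5)]
142 [13.3 23.6 33.2] [np.float64(23.7), np.float64(23.6)]
side: deg 0.15 Y at front(-15) 44.59 at -100 44.37 res 0.24
side: deg 0.07 Y at front(-15) -45.02 at -100 -45.13 res 0.26
back edge deg -0.14 X at 0 -86.05
```

View pics/scene14.png

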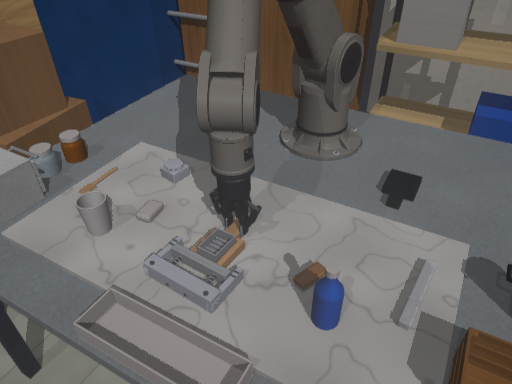

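The bar has moved about 14.3 mm and the wrist reads about 10 N. The bystanders look unmoved.

```bash
python3 -c "
from workcell import ctrl
print(ctrl.hand_in());print(ctrl.read_state()['force'])"
```

```text
the job is handed in; nothing more can be done
None
the job is handed in; nothing more can be done
```

The dish is seated in the caddy, and the arm is still holding the caddy square against the middle of the jig's bar at about 10 N. I handed the job in at about 19 s of the 61 s allowed.

**What I did:** I pressed the dish into the recess with about 50 N, then let go. I gripped the handle, turned the caddy about 7° to face the bar, and slid it forward into the bar.

**Last checks:**
- **Dish seated:** its rim stands 15.8 mm above the caddy top, against 16 mm nominal. I measured this just before the final 0.8 mm nudge.
- **Alignment:** the caddy is square to the bar within about 0.15° and centred within about 0.3 mm.
- **Push:** the caddy's edge puts the bar at 13.95 mm (9.8 N), the scene camera's median bar shift gives 14.3 mm (10 N), and the wrist reads 10.5 N.
- **Other items:** in the last picture the other toiletries and the black look-alike look unmoved. I judged this by eye and did not measure it.

**Readings that stood out:**
- **First contact:** the wrist briefly read 22 N horizontally because the grip was also pressing the caddy down onto the marble. The bar itself was only at about 7.4 mm (5 N), and the reading fell to 6 N once I eased the downward pressure.
- **Camera offset:** before contact, the scene camera put the caddy about 2 mm further sideways than the wrist camera. That is within the calibration error, so I used the wrist measurements.

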